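# Refill the bead dish with the scoop

### The arm

A 6-joint arm with a two-finger parallel gripper is mounted at the origin on a cart in front of the work surface, level with it; the furniture and walls round the work are solid. World frame = base frame: x ahead of the robot, y to its left, z up, the work surface at z = 0. Lengths are in m, angles in rad, forces in N, time in s.
With the tool pointing down it reaches from about 0.425 to 0.95 m from the base axis. Payload 3.5 kg.
Tool frame: the origin (TCP) lies on the centre line of the jaws, within the pads' length; the fingertips stand 25 mm ahead of it and the grasp point (between the pads) lies 6 mm ahead of it; y points along the fingers, z is the direction in which the jaws open and shut, and the axes are right-handed (so a half turn about y gives the same grasp; the last joint's range is limited). The gripper opens to 85 mm and grips with 20 to 120 N. Pads are 22 mm wide; open, the fingers measure 114 mm over their backs; the gripper's body (76 mm by 85 mm) begins 54 mm behind the grasp point. The pads swing forward as they close: fully open they stand 13 mm farther back than shut.
Start: joints at [1.059, 0.286, 1.577, -0, 1.279, -0.15], TCP at [0.239, 0.631, 0.256] pointing down, gripper open.
Joint ranges: [-2.77, 2.77], [-0.9, 2.22], [0.21, 2.48], [-1.53, 4.67], [0.24, 2.81], [-2.84, 2.84]. Speed limits (rad/s): [2.79, 2.79, 3.14, 3.14, 3.14, 3.14].

### API

Orientations are given as a unit quaternion [x, y, z, w].
In Python, from plant import ctrl gives the robot as it stands.
- The arm moves only by the tool arm_command, never from a script. Its argument "steps" is a list of rows, each an object with "hand": the opening, from 0 (shut) to 1 (fully open); "travel": the shift along the tool's x, y, z in units of 0.3 m (1.0 is 0.3 m), a list of three; "rotation": the turn, a rotation vector about the tool's x, y, z in units of 30 degrees (1.0 is 30 degrees), a list of three. A call has 1 to 20 rows; each row shifts and turns the pose as measured when the row begins, along the tool's axes as they then stand; what a row does not reach is not made up. A row lasts 1/8 s, in which the tool goes at most 62.5 mm and 10.7 degrees, less where a joint would pass 70% of its speed; a pose out of reach is approached as far as the arm can. A call with a number of a shift or a turn outside -1 to 1 is refused whole. A call with a gripper value outside its range is refused whole. The fingers move at their own pace and stop on an object; "grip_force" is the grip in N (left out, the last holds). Time passes only in rows, so rows that do not move let the fingers close. It gives the time, the measured TCP pose, the force and the opening at its end, in the units of the state.
- ctrl.get_state(): the state, without advancing time (a new reading comes with each control period).
- ctrl.read_camera(name): name is "scene" or "top" or "wrist"; returns (picture, depth): 384x512x3 uint8, blue, green, red; 384x512 float32, m along the optical axis (not along the pixel's ray), 0 where there is no reading.
- ctrl.camera_params(name): a dict with "fx", "fy", "cx", "cy" (pixels), "extrinsics" (4x4, takes a point from camera to world coordinates); the wrist camera has in their place "tool_from_camera" (4x4, takes a point from camera to tool coordinates, whose origin is the TCP and whose axes are the tool frame's). Camera axes: x right, y down, z forward; pixel columns grow to the right and rows downward; lengths in m; the calibration is good to about 2 mm. A picture is of the moment at which its call begins: read the wrist's pose just before it. camera_params takes no time and is no camera call.
- ctrl.sign_off(): hands the job in, once; it reports no verdict.
Trained networks look in the newest picture that a camera, given by its name, has taken for a name from the list of things; names that differ only in an ending like _2 or _b are one class to them, and where a whole thing is asked for, a point or a joint stands for the part that bears it (a point fixed in the world has none). Each returns a list of dicts, best first, with "score" (0 to 1); they miss things now and then, are a little off and sometimes report something else, mostly with a low value. They report only what shows in the picture. A call takes as long as a camera call.
- ctrl.masks_of(camera, thing): "region" (384x512 bool, what is visible of it) and "at" ([column, row] in pixels, amid what is visible of it).
The state is a dict: "time": time; "qpos": joint angles; "dq": joint speeds; "joint_efforts": joint torques, N m; "eef_pos": TCP position; "tcp_rot": TCP orientation; "contact_force": force on the tool from outside, world axes, zero at the start; "wrist_torque": the same for the moment, N m; "opening": opening from 0.0 (shut) to 1.0 (fully open).
Only numpy, scipy, OpenCV 4.12 (cv2) and the standard library are available. Lean on these libraries where they do the work, as an engineer would, in place of code of your own. Each camera call takes 0.05 s, during which the arm holds its last target.

### The job

Refill the white dish with wooden beads from the open stock bin. The scoop is parked with its handle inside the wooden cubby: draw it out by its pan, stand it flat on bare table clear of the cubby and let go, then take it by its handle, push it against the bin's end wall and corners to fill it, and lift at least four beads out in one scoopful. Tip them into the dish without the gripper touching a bead, spill none (beads left over stay in the bin), stand the empty scoop flat on the table again, and leave everything else where it is.

Things in the scene. Friction and masses are not known exactly. Their poses are not given: they have to be found in the camera images.
- scoop_pan (a point): Scoop (loose, 0.1 to 0.2 kg): open aluminium pan 90 mm long, 62 mm wide over its side walls, raised wooden handle behind. This point is the pan's middle, 15 mm above its underside; x points to the open front, z up. Side walls 3 mm thick, 30 mm tall from the back wall (45 mm behind the middle) to 27 mm ahead of the middle, 18 mm tall in front of that.
- scoop_nose (a point): Middle of the scoop's front edge, 45 mm ahead of the pan's middle, at the underside; axes as scoop_pan. The front is a lip that slopes up over 10 mm to a crest 3.6 mm high and back down over 8 mm to the 2 mm thick floor. A bead pushed against a wall rides up onto the lip and rolls in when the pan is tipped back there by about 20 degrees; once in, it stays while the pan is level or nose-up and rolls out nose-down.
- scoop_grip (a point): Centre of the scoop's wooden handle: a bar 64 mm long, 18 mm wide (along the scoop's y), 18 mm thick, rising to the rear at 14 degrees, 87 mm behind the pan's middle and 78 mm above the scoop's underside; its rear end is 118 mm behind the middle. Axes as scoop_pan.
- cubby_mouth (a point): Middle, at table height, of the open front of the fixed wooden cubby (90 mm deep, 60 mm wide, 120 mm tall, walls and roof 8 mm) in which the handle is parked; x points out of the mouth. Parked, the scoop faces out with its pan outside; the handle is free of the cubby once it is drawn about 75 mm straight out along x.
- bin: Fixed open plywood bin, 230 (x) x 150 (y) x 50 mm tall, walls and floor 5 mm thick; origin at the centre of its underside on the table. The beads start in its +x half, at least 10 mm ahead of the bin's centre; the -x half is empty. On its +y side the table between x 0.40 and 0.57 m, y 0.18 and 0.25 m is bare but for the front of the parked scoop.
- dish: Fixed round white ceramic bowl, 140 mm across its rim, 45 mm tall; origin at the centre of its underside.
- bead0: Wooden bead 1 of 5, all alike: a polished ball 22 mm across (about 10 g) with a dark bore, which rolls easily; origin at its centre.
- bead1: Wooden bead 2 of 5, all alike: a polished ball 22 mm across (about 10 g) with a dark bore, which rolls easily; origin at its centre.
- bead2: Wooden bead 3 of 5, all alike: a polished ball 22 mm across (about 10 g) with a dark bore, which rolls easily; origin at its centre.
- bead3: Wooden bead 4 of 5, all alike: a polished ball 22 mm across (about 10 g) with a dark bore, which rolls easily; origin at its centre.
- bead4: Wooden bead 5 of 5, all alike: a polished ball 22 mm across (about 10 g) with a dark bore, which rolls easily; origin at its centre.
- jar: Bystander, to be left alone: glass jar with wax sticks, about 94 mm wide, 147 mm tall; origin at its underside.
- tape: Bystander, to be left alone: roll of paper tape, 48 mm across, 15 mm tall; origin at its underside.
- ref_stamp: Bystander, to be left alone: hand stamp with a turned handle, 24 x 36 x 66 mm; origin at its underside.
- white_eraser: Bystander, to be left alone: eraser in a card sleeve, 21 x 45 x 12 mm; origin at its underside.
- pencup: Bystander, to be left alone: grey cup with pens, about 78 mm wide, 156 mm tall; origin at its underside.
- tape2: Bystander, to be left alone: second roll of paper tape, 48 mm across, 15 mm tall; origin at its underside.
- inkpad: Bystander, to be left alone: flat tin ink pad, 65 x 96 x 14 mm; origin at its underside.

How it is judged:
By the outcome, as a careful person would: the job done as asked, in the order asked, and still so for the second after the job is handed in, with the robot touching nothing.
It also fails if it takes over 72 s, if anything falls off the work surface, if the arm or the gripper's body presses on something with over 40 N, if the wrist force passes 120 N, or if a joint passes its speed limit or range.

## Working session

There is one attempt and no reset: what is moved stays moved. The work goes in short steps, Python scripts to look and compute and a tool call to move; the robot and the scene stay as the last step left them, time stands still between calls to the robot, and variables do not carry over. Pictures are saved under pics/ and viewed, and the job is handed in when it is done.

Besides the shell and the picture viewer there is one more tool, called after "Call:" as name([rows], argument=value, ...), one row to a line, values as JSON. arm_command: Moves the arm, as the interface text tells. Shifts and turns lie within -1 to 1; 1 stands for 0.3 m of shift or 30 degrees of turn. Its arguments: {"type":"object","properties":{"steps":{"type":"array","items":{"type":"object","properties":{"hand":{"type":"number"},"travel":{"type":"array","items":{"type":"number","minimum":-1,"maximum":1}},"rotation":{"type":"array","items":{"type":"number","minimum":-1,"maximum":1}}}}},"grip_force":{"type":"number"}},"required":["steps"]}

```bash
ls; mkdir -p pics
cat > h.py <<'E'
from plant import ctrl
import numpy as np, cv2
from scipy.spatial.transform import Rotation as R
def cam(name):
    s=ctrl.get_state(); im,d=ctrl.read_camera(name); p=ctrl.camera_params(name)
    if 'extrinsics' in p: T=np.array(p['extrinsics'])
    else:
        W=np.eye(4);W[:3,:3]=R.from_quat(s['tcp_rot']).as_matrix();W[:3,3]=s['eef_pos'];T=W@np.array(p['tool_from_camera'])
    return im,d,p,T
def pts(d,p,T):
    v,u=np.mgrid[0:d.shape[0],0:d.shape[1]]
    P=np.stack([(u-p['cx'])/p['fx']*d,(v-p['cy'])/p['fy']*d,d],-1)
    return P@T[:3,:3].T+T[:3,3]
def proj(X,p,T):
    c=(np.asarray(X)-T[:3,3])@T[:3,:3]
    return np.stack([c[...,0]/c[...,2]*p['fx']+p['cx'],c[...,1]/c[...,2]*p['fy']+p['cy']],-1)
E
python3 - <<'E'
from h import *
for n in ['scene','top','wrist']:
    im,d,p,T=cam(n); cv2.imwrite(f'pics/{n}0.png',im); np.save(f'{n}0.npy',d)
    print(n,p['fx'],T.round(3).tolist(), (d>0).mean())
s=ctrl.get_state();print(s)
E
```

```text
pics
scene 359.62144742458884 [[0.87, -0.247, 0.427, 0.094], [-0.494, -0.443, 0.748, -0.863], [0.004, -0.862, -0.508, 0.679], [0.0, 0.0, 0.0, 1.0]] 0.870361328125
top 457.83664926913605 [[0.029, -0.99, 0.138, 0.382], [-0.999, -0.033, -0.025, -0.006], [0.029, -0.138, -0.99, 1.305], [0.0, 0.0, 0.0, 1.0]] 0.9960123697916666
wrist 307.6631894595151 [[0.355, 0.896, 0.267, 0.17], [0.935, -0.34, -0.103, 0.657], [-0.002, 0.286, -0.958, 0.373], [0.0, 0.0, 0.0, 1.0]] 0.9959767659505209
{'time': 0.15, 'qpos': array([ 1.05898225e+00,  2.87003393e-01,  1.57784984e+00, -3.85523869e-06,
        1.27855164e+00, -1.49979726e-01]), 'dq': array([ 5.48619522e-04, -3.78850820e-03, -4.82071967e-03, -9.70240756e-05,
        2.14449693e-03, -1.51786731e-03]), 'joint_efforts': array([ 2.23623174e-04, -4.06602681e+01, -2.93142343e+01, -1.74533666e-04,
        3.95451381e-03, -1.54867820e-05]), 'eef_pos': array([0.23867699, 0.63090433, 0.25523244]), 'tcp_rot': array([ 0.69617232, -0.12743752,  0.12702366, -0.69495955]), 'contact_force': array([ 0.49587521, -0.44869816,  0.19454704]), 'wrist_torque': array([-0.03680058, -0.02391182, -0.00966047]), 'opening': 1.0029887241680802}
```

View pics/scene0.png

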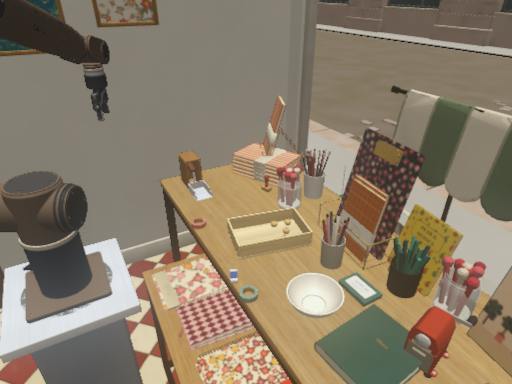

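View pics/top0.png

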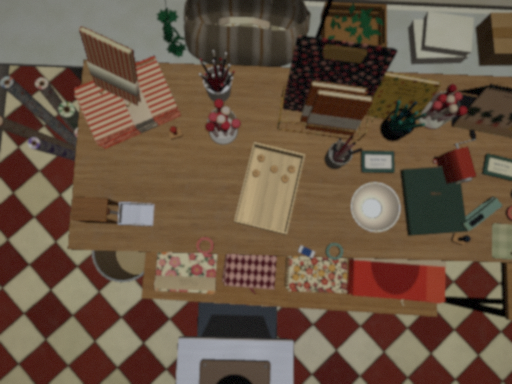

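View pics/wrist0.png

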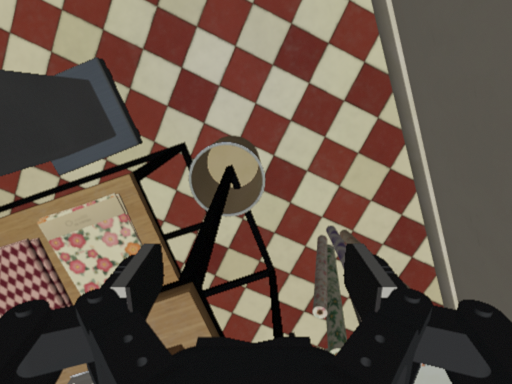

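The top view shows the cubby at about (97,208) with the scoop pan at (135,213), the bin at (271,188) with its beads at the far end, and the dish at (375,207). Next I'll run the networks and measure.

Run:
```python
from h import *
for n in ['top','scene']:
    im,d,p,T=cam(n); P=pts(d,p,T)
    for t in ['scoop_pan','scoop_grip','scoop_nose','cubby_mouth','bin','dish','bead0','jar','pencup','tape','ref_stamp','white_eraser','inkpad']:
        r=ctrl.masks_of(n,t)
        for k in r[:5]:
            m=k['region']; Q=P[m&(d>0)]
            print(n,t,round(k['score'],2),np.round(k['at']),m.sum(),np.median(Q,0).round(3) if len(Q) else '', np.percentile(Q,[3,97],axis=0).round(3).tolist() if len(Q) else '')
    # table z check
    print('z table',np.median(P[...,2][(abs(P[...,2])<.02)]))
print(ctrl.get_state()['time'])
```

```text
top scoop_pan 0.98 [135. 211.] 913 [0.485 0.298 0.004] [[0.454, 0.247, -0.002], [0.514, 0.349, 0.064]]
top scoop_pan 0.49 [305. 252.] 121 [ 0.395 -0.19   0.012] [[0.381, -0.209, 0.002], [0.408, -0.171, 0.017]]
top scoop_grip 0.83 [132. 210.] 839 [0.485 0.296 0.004] [[0.454, 0.249, -0.002], [0.514, 0.346, 0.058]]
top scoop_nose 0.71 [132. 211.] 829 [0.486 0.295 0.004] [[0.455, 0.249, -0.002], [0.514, 0.347, 0.057]]
top cubby_mouth 0.79 [ 90. 211.] 917 [0.485 0.383 0.12 ] [[0.456, 0.343, 0.04], [0.513, 0.428, 0.125]]
top bin 0.82 [271. 187.] 4421 [ 0.566 -0.082  0.006] [[0.459, -0.163, 0.001], [0.681, -0.002, 0.052]]
top bin 0.17 [284. 179.] 23 [ 0.598 -0.123  0.024] [[0.592, -0.129, 0.021], [0.604, -0.118, 0.029]]
top dish 0.81 [377. 206.] 1998 [ 0.528 -0.386  0.02 ] [[0.464, -0.441, 0.001], [0.587, -0.319, 0.047]]
top dish 0.72 [130. 210.] 834 [0.485 0.296 0.004] [[0.454, 0.249, -0.002], [0.514, 0.341, 0.044]]
top bead0 0.69 [176. 133.] 147 [0.718 0.192 0.017] [[0.707, 0.176, -0.001], [0.738, 0.213, 0.067]]
top bead0 0.6 [256. 174.] 58 [ 0.611 -0.042  0.024] [[0.602, -0.052, 0.003], 
[... 1866 characters left out ...]
8, -0.251, 0.018]]
scene ref_stamp 0.68 [267. 186.] 71 [0.718 0.19  0.017] [[0.709, 0.178, 0.005], [0.733, 0.202, 0.06]]
scene ref_stamp 0.3 [360. 289.] 818 [ 0.653 -0.4    0.015] [[0.628, -0.44, 0.002], [0.688, -0.348, 0.018]]
scene ref_stamp 0.16 [314. 296.] 2032 [ 0.537 -0.36   0.022] [[0.466, -0.435, 0.004], [0.586, -0.312, 0.046]]
scene white_eraser 0.65 [236. 275.] 108 [ 0.392 -0.193  0.013] [[0.381, -0.211, 0.005], [0.408, -0.169, 0.015]]
scene white_eraser 0.28 [265. 231.] 3031 [ 0.564 -0.07   0.02 ] [[0.449, -0.171, 0.004], [0.684, 0.007, 0.051]]
scene inkpad 0.73 [360. 289.] 815 [ 0.654 -0.4    0.015] [[0.628, -0.44, 0.002], [0.689, -0.35, 0.018]]
z table 0.0016655699756286668
1.55
```

Run:
```python
import cv2
im=cv2.imread('pics/top0.png')
cv2.imwrite('pics/top0z.png',cv2.resize(im[130:260,70:420],None,fx=2.2,fy=2.2,interpolation=cv2.INTER_CUBIC))
```

```text
(no output)
```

View pics/top0z.png

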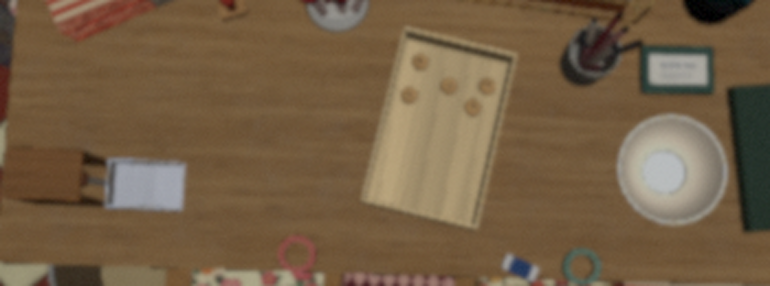

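Run:
```python
from h import *
s=ctrl.get_state();print(R.from_quat(s['tcp_rot']).as_matrix().round(3));print(np.array(ctrl.camera_params('wrist')['tool_from_camera']).round(3))
d=np.load('top0.npy')
p=ctrl.camera_params('top');T=np.array(p['extrinsics']);P=pts(d,p,T)
X,Y,Z=P[...,0],P[...,1],P[...,2]
def box(m,n):
    Q=P[m][:,:2].astype(np.float32);r=cv2.minAreaRect(Q);print(n,len(Q),r,np.median(P[m],0).round(4))
reg=(X>.4)&(X<.57)&(Y>.2)&(Y<.45)
box(reg&(Z>.1),'cubbyroof')
box(reg&(Y<.35)&(Z>.012)&(Z<.06),'panwalls')
b=(X>.42)&(X<.72)&(Y>-.19)&(Y<.02)
box(b&(Z>.042)&(Z<.06),'binrim')
dd=(X>.44)&(X<.62)&(Y>-.48)&(Y<-.3)&(Z>.035)&(Z<.06)
Q=P[dd][:,:2].astype(np.float32);print('dish',cv2.minEnclosingCircle(Q),cv2.fitEllipse(Q))
# scene camera too
d=np.load('scene0.npy');p=ctrl.camera_params('scene');T=np.array(p['extrinsics']);P=pts(d,p,T);X,Y,Z=P[...,0],P[...,1],P[...,2]
reg=(X>.4)&(X<.57)&(Y>.2)&(Y<.45)
box(reg&(Z>.1),'cubbyroof'); box(reg&(Y<.35)&(Z>.012)&(Z<.06),'panwalls')
b=(X>.42)&(X<.72)&(Y>-.19)&(Y<.02); box(b&(Z>.042)&(Z<.06),'binrim')
dd=(X>.44)&(X<.62)&(Y>-.48)&(Y<-.3)&(Z>.035)&(Z<.06)
Q=P[dd][:,:2].astype(np.float32);print('dish',cv2.minEnclosingCircle(Q))
```

```text
[[ 0.935  0.     0.354]
 [-0.354  0.     0.935]
 [ 0.    -1.     0.   ]]
[[ 0.001  0.958  0.287 -0.074]
 [-0.    -0.287  0.958 -0.118]
 [ 1.    -0.001 -0.     0.   ]
 [ 0.     0.     0.     1.   ]]
cubbyroof 844 ((0.4863456189632416, 0.38756757974624634), (0.09218939393758774, 0.060419827699661255), 89.4432144165039) [0.4853 0.3855 0.1205]
panwalls 211 ((0.4845104515552521, 0.29953905940055847), (0.062184832990169525, 0.10036095976829529), 0.19769103825092316) [0.4858 0.3324 0.0295]
binrim 539 ((0.5792250633239746, -0.05582618713378906), (0.20371738076210022, 0.24213974177837372), 78.07559967041016) [ 0.5722 -0.0831  0.0501]
dish ((0.5365491509437561, -0.3957837224006653), 0.09223799407482147) ((0.523464560508728, -0.3765890896320343), (0.12983229756355286, 0.1332954615354538), 25.21894645690918)
cubbyroof 213 ((0.4854208528995514, 0.3886965215206146), (0.09681051969528198, 0.059349868446588516), 89.89082336425781) [0.4812 0.3753 0.1214]
panwalls 195 ((0.48471227288246155, 0.2996082007884979), (0.09991385042667389, 0.06271448731422424), 89.86209106445312) [0.4868 0.3347 0.0269]
binrim 615 ((0.5792559385299683, -0.05706937611103058), (0.2046879231929779, 0.2431272566318512), 77.98783874511719) [ 0.5645 -0.1026  0.0487]
dish ((0.5229857563972473, -0.37472736835479736), 0.07115590572357178)
```

```bash
cat >> h.py <<'E'
import json,sys
def rot(yaw,pitch=0):
    """tool pointing down, tool x heading yaw (deg); pitch>0 = nose-up of the scoop whose x is tool x"""
    y=np.radians(yaw); x=np.array([np.cos(y),np.sin(y),0]); ty=np.array([0,0,-1.]); z=np.cross(x,ty)
    M=np.stack([x,ty,z],1)
    return M@R.from_rotvec([0,0,-np.radians(pitch)]).as_matrix()  # check sign
def plan(pos,M,hand,vmax=55,wmax=10,n=None,start=None):
    s=ctrl.get_state()
    p0=np.array(s['eef_pos']);R0=R.from_quat(s['tcp_rot'])
    if start: p0=np.array(start[0]);R0=R.from_matrix(start[1])
    R1=R.from_matrix(M); rv=(R0.inv()*R1).as_rotvec(); dp=np.array(pos)-p0
    k=n or int(max(1,np.ceil(np.linalg.norm(dp)*1000/vmax),np.ceil(np.degrees(np.linalg.norm(rv))/wmax)))
    out=[];p=p0.copy();q=R0
    for i in range(k):
        # aim from the modelled pose to next waypoint
        pt=p0+dp*(i+1)/k; qt=R0*R.from_rotvec(rv*(i+1)/k)
        tr=np.round(q.inv().apply(pt-p)/.3,4); ro=np.round(np.degrees((q.inv()*qt).as_rotvec())/30,3)
        out.append('{"hand":%g,"travel":[%g,%g,%g],"rotation":[%g,%g,%g]}'%(hand,*(tr+0),*(ro+0)))
        p=p+q.apply(tr*.3); q=q*R.from_rotvec(np.radians(ro*30))
    print(k,'rows'); print(',\n'.join(out))
def st():
    s=ctrl.get_state();M=R.from_quat(s['tcp_rot']).as_matrix()
    print('t %.2f pos %s open %.3f F %s'%(s['time'],np.round(s['eef_pos'],4),s['opening'],np.round(s['contact_force'],1)),'q',np.round(s['qpos'],2),'x',M[:,0].round(3),'y',M[:,1].round(3))
E
python3 - <<'E'
from h import *
print(rot(90),'\n',rot(0,20).round(2))
plan([.485,.283,.17],rot(90),1)
E
```

```text
[[ 6.123234e-17  0.000000e+00 -1.000000e+00]
 [ 1.000000e+00  0.000000e+00  6.123234e-17]
 [ 0.000000e+00 -1.000000e+00  0.000000e+00]] 
 [[ 0.94  0.34  0.  ]
 [ 0.    0.    1.  ]
 [ 0.34 -0.94  0.  ]]
12 rows
{"hand":1,"travel":[0.0982,0.024,-0.0663],"rotation":[0,-0.308,0]},
{"hand":1,"travel":[0.0862,0.024,-0.0812],"rotation":[0,-0.307,0]},
{"hand":1,"travel":[0.0722,0.024,-0.094],"rotation":[0,-0.308,0]},
{"hand":1,"travel":[0.0561,0.0239,-0.1043],"rotation":[0,-0.307,0]},
{"hand":1,"travel":[0.0387,0.024,-0.112],"rotation":[0,-0.308,0]},
{"hand":1,"travel":[0.0203,0.024,-0.1167],"rotation":[0,-0.307,0]},
{"hand":1,"travel":[0.0013,0.024,-0.1185],"rotation":[0,-0.308,0]},
{"hand":1,"travel":[-0.0178,0.024,-0.1171],"rotation":[0,-0.308,0]},
{"hand":1,"travel":[-0.0363,0.024,-0.1128],"rotation":[0,-0.307,0]},
{"hand":1,"travel":[-0.0539,0.0239,-0.1055],"rotation":[0,-0.308,0]},
{"hand":1,"travel":[-0.0702,0.024,-0.0954],"rotation":[0,-0.307,0]},
{"hand":1,"travel":[-0.0845,0.024,-0.083],"rotation":[0,-0.308,0]}
```

Call:
arm_command([
  {"hand":1,"travel":[0.098,0.024,-0.066],"rotation":[0,-0.308,0]},
  {"hand":1,"travel":[0.086,0.024,-0.081],"rotation":[0,-0.308,0]},
  {"hand":1,"travel":[0.072,0.024,-0.094],"rotation":[0,-0.308,0]},
  {"hand":1,"travel":[0.056,0.024,-0.104],"rotation":[0,-0.308,0]},
  {"hand":1,"travel":[0.039,0.024,-0.112],"rotation":[0,-0.308,0]},
  {"hand":1,"travel":[0.02,0.024,-0.117],"rotation":[0,-0.308,0]},
  {"hand":1,"travel":[0.001,0.024,-0.118],"rotation":[0,-0.308,0]},
  {"hand":1,"travel":[-0.018,0.024,-0.117],"rotation":[0,-0.308,0]},
  {"hand":1,"travel":[-0.036,0.024,-0.113],"rotation":[0,-0.308,0]},
  {"hand":1,"travel":[-0.054,0.024,-0.105],"rotation":[0,-0.308,0]},
  {"hand":1,"travel":[-0.07,0.024,-0.095],"rotation":[0,-0.308,0]},
  {"hand":1,"travel":[-0.084,0.024,-0.083],"rotation":[0,-0.308,0]},
], grip_force=40)

```text
time: 3.05
eef_pos: [0.5004, 0.2903, 0.1699]
tcp_rot: [0.489, 0.515, -0.513, -0.482]
contact_force: [0.7, 0.6, -0.3]
opening: 1.004
```

Run:
```python
from h import *
st()
im,d,p,T=cam('wrist');cv2.imwrite('pics/w1.png',im)
P=pts(d,p,T);X,Y,Z=P[...,0],P[...,1],P[...,2]
for k in ctrl.masks_of('wrist','scoop_pan')[:2]:
    m=k['region']&(d>0); print(k['score'],k['at'],np.percentile(P[m],[2,50,98],axis=0).round(4).tolist())
    mm=m&(Z>.012)&(Z<.06)
    print(cv2.minAreaRect(P[mm][:,:2].astype(np.float32)), np.percentile(Z[m],[5,50,97]))
plan([.485,.283,.03],rot(90),1,vmax=30)
```

```text
t 3.05 pos [0.5004 0.2903 0.1699] open 1.004 F [ 0.7  0.6 -0.3] q [ 0.35  0.16  1.89 -0.01  1.08 -2.84] x [-0.055  0.998 -0.005] y [ 0.009 -0.005 -1.   ]
5 rows
{"hand":1,"travel":[-0.0032,0.0928,0.0115],"rotation":[0.003,0.02,-0.002]},
{"hand":1,"travel":[-0.0035,0.0927,0.0113],"rotation":[0.003,0.019,-0.002]},
{"hand":1,"travel":[-0.0037,0.0928,0.0111],"rotation":[0.003,0.02,-0.002]},
{"hand":1,"travel":[-0.0039,0.0928,0.0109],"rotation":[0.003,0.02,-0.003]},
{"hand":1,"travel":[-0.0041,0.0928,0.0107],"rotation":[0.003,0.02,-0.002]}
```

View pics/w1.png

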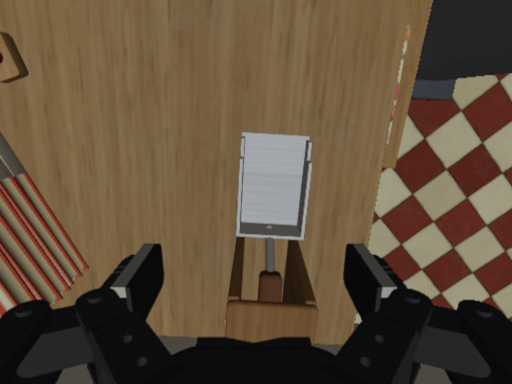

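The wrist picture shows the pan straight below, front edge at about (275,135) and back wall at (270,232), with the handle going into the cubby at (270,290). Joint 6 is at its limit in this heading, so I'll turn the wrist half a turn the other way and lean the body away from the cubby.

Run:
```python
from h import *
plan([.485,.27,.17],rot(0),1)
plan([.485,.275,.15],rot(-90,-12),1,start=([.485,.27,.17],rot(0)))
```

```text
10 rows
{"hand":1,"travel":[-0.0062,-0.0003,0.0056],"rotation":[0.002,0.31,0]},
{"hand":1,"travel":[-0.0071,-0.0002,0.0045],"rotation":[0.002,0.31,0.001]},
{"hand":1,"travel":[-0.0077,-0.0003,0.0033],"rotation":[0.002,0.31,0]},
{"hand":1,"travel":[-0.0081,-0.0002,0.0021],"rotation":[0.002,0.309,0]},
{"hand":1,"travel":[-0.0083,-0.0003,0.0007],"rotation":[0.002,0.31,0.001]},
{"hand":1,"travel":[-0.0083,-0.0002,-0.0007],"rotation":[0.002,0.31,0]},
{"hand":1,"travel":[-0.0082,-0.0003,-0.002],"rotation":[0.002,0.31,0.001]},
{"hand":1,"travel":[-0.0077,-0.0002,-0.0033],"rotation":[0.002,0.31,0]},
{"hand":1,"travel":[-0.007,-0.0002,-0.0045],"rotation":[0.002,0.31,0]},
{"hand":1,"travel":[-0.0063,-0.0003,-0.0055],"rotation":[0.002,0.31,0.001]}
10 rows
{"hand":1,"travel":[0,0.0067,0.0017],"rotation":[0.031,0.299,0.031]},
{"hand":1,"travel":[-0.0001,0.0067,0.0015],"rotation":[0.032,0.299,0.032]},
{"hand":1,"travel":[-0.0003,0.0067,0.0014],"rotation":[0.031,0.298,0.031]},
{"hand":1,"travel":[-0.0004,0.0067,0.0013],"rotation":[0.032,0.299,0.032]},
{"hand":1,"travel":[-0.0004,0.0068,0.001],"rotation":[0.031,0.299,0.031]},
{"hand":1,"travel":[-0.0005,0.0068,0.0009],"rotation":[0.031,0.299,0.031]},
{"hand":1,"travel":[-0.0004,0.0068,0.0007],"rotation":[0.032,0.299,0.032]},
{"hand":1,"travel":[-0.0005,0.0069,0.0005],"rotation":[0.031,0.298,0.031]},
{"hand":1,"travel":[-0.0004,0.0068,0.0004],"rotation":[0.032,0.299,0.032]},
{"hand":1,"travel":[-0.0004,0.0069,0.0001],"rotation":[0.031,0.299,0.031]}
```

Call:
arm_command([
  {"hand":1,"travel":[-0.007,0,0.005],"rotation":[0.002,0.31,0]},
  {"hand":1,"travel":[-0.007,0,0.004],"rotation":[0.002,0.31,0]},
  {"hand":1,"travel":[-0.008,0,0.003],"rotation":[0.002,0.31,0]},
  {"hand":1,"travel":[-0.008,0,0.002],"rotation":[0.002,0.31,0]},
  {"hand":1,"travel":[-0.008,0,0.001],"rotation":[0.002,0.31,0]},
  {"hand":1,"travel":[-0.008,0,-0.001],"rotation":[0.002,0.31,0]},
  {"hand":1,"travel":[-0.008,0,-0.002],"rotation":[0.002,0.31,0]},
  {"hand":1,"travel":[-0.008,0,-0.003],"rotation":[0.002,0.31,0]},
  {"hand":1,"travel":[-0.007,0,-0.004],"rotation":[0.002,0.31,0]},
  {"hand":1,"travel":[-0.006,0,-0.005],"rotation":[0.002,0.31,0]},
])

```text
time: 4.4
eef_pos: [0.4803, 0.2769, 0.1724]
tcp_rot: [-0.705, 0.012, -0.013, 0.709]
contact_force: [0.1, 0.7, 0.5]
opening: 1.003
```

Call:
arm_command([
  {"hand":1,"travel":[0,0.007,0.002],"rotation":[0.031,0.3,0.031]},
  {"hand":1,"travel":[0,0.007,0.002],"rotation":[0.031,0.3,0.031]},
  {"hand":1,"travel":[0,0.007,0.002],"rotation":[0.031,0.3,0.031]},
  {"hand":1,"travel":[0,0.007,0.001],"rotation":[0.031,0.3,0.031]},
  {"hand":1,"travel":[0,0.007,0.001],"rotation":[0.031,0.3,0.031]},
  {"hand":1,"travel":[0,0.007,0.001],"rotation":[0.031,0.3,0.031]},
  {"hand":1,"travel":[0,0.007,0.001],"rotation":[0.031,0.3,0.031]},
  {"hand":1,"travel":[0,0.007,0],"rotation":[0.031,0.3,0.031]},
  {"hand":1,"travel":[0,0.007,0],"rotation":[0.031,0.3,0.031]},
  {"hand":1,"travel":[0,0.007,0],"rotation":[0.031,0.3,0.031]},
])

```text
time: 5.65
eef_pos: [0.4763, 0.2904, 0.1556]
tcp_rot: [-0.421, 0.57, -0.46, 0.536]
contact_force: [-0.3, -0.1, 0.2]
opening: 0.999
```

Run:
```python
from h import *
st()
im,d,p,T=cam('wrist');cv2.imwrite('pics/w2.png',im)
for k in ctrl.masks_of('wrist','scoop_pan')[:2]:
    P=pts(d,p,T);m=k['region']&(d>0); print(k['score'],k['at'],np.percentile(P[m],[2,50,98],axis=0).round(4).tolist())
plan([.485,.284,.03],rot(-90,-12),1,vmax=28)
```

```text
t 5.65 pos [0.4763 0.2904 0.1556] open 0.999 F [-0.3 -0.1  0.2] q [0.28 0.09 2.02 0.26 0.98 0.22] x [-0.072 -0.972 -0.223] y [ 0.014  0.223 -0.975]
0.98 [260.0, 211.5] [[0.4542, 0.25, 0.0007], [0.4842, 0.2957, 0.0027], [0.5134, 0.3383, 0.0319]]
5 rows
{"hand":1,"travel":[0.0222,0.0806,0.0065],"rotation":[-0.005,-0.026,-0.006]},
{"hand":1,"travel":[0.022,0.0806,0.0065],"rotation":[-0.004,-0.025,-0.006]},
{"hand":1,"travel":[0.0218,0.0807,0.0063],"rotation":[-0.005,-0.026,-0.005]},
{"hand":1,"travel":[0.0218,0.0808,0.0063],"rotation":[-0.005,-0.026,-0.006]},
{"hand":1,"travel":[0.0215,0.0808,0.0062],"rotation":[-0.004,-0.026,-0.006]}
```

View pics/w2.png

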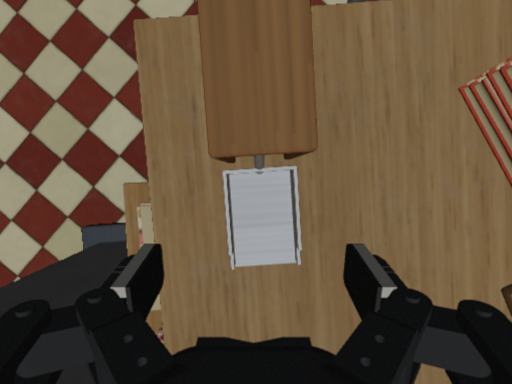

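The pan fills (225–300, 168–268), centred at x≈0.484, y≈0.295, and the fingers straddle it. Descending.

Call:
arm_command([
  {"hand":1,"travel":[0.022,0.05,0.02],"rotation":[-0.005,-0.12,-0.01]},
  {"hand":1,"travel":[0.022,0.08,0.005],"rotation":[-0.005,-0.02,-0.01]},
  {"hand":1,"travel":[0.022,0.08,0.003],"rotation":[0,0,0]},
  {"hand":1,"travel":[0.02,0.08,0],"rotation":[0,0,0]},
])

```text
time: 6.25
eef_pos: [0.4873, 0.2863, 0.0674]
tcp_rot: [-0.446, 0.54, -0.441, 0.562]
contact_force: [-0.3, 0.4, -0.5]
opening: 1.002
```

Run:
```python
from h import *
st()
plan([.4842,.281,.03],rot(-90,-12),1,vmax=20)
```

```text
t 6.25 pos [0.4873 0.2863 0.0674] open 1.002 F [-0.3  0.4 -0.5] q [0.27 0.24 2.03 0.28 0.82 0.05] x [ 0.029 -0.976 -0.214] y [ 0.014  0.214 -0.977]
2 rows
{"hand":1,"travel":[0.0218,0.059,-0.0066],"rotation":[-0.014,0.028,-0.006]},
{"hand":1,"travel":[0.0217,0.0591,-0.0059],"rotation":[-0.013,0.028,-0.006]}
```

Call:
arm_command([
  {"hand":1,"travel":[0.022,0.059,-0.006],"rotation":[-0.013,0.028,-0.006]},
  {"hand":1,"travel":[0.022,0.055,-0.006],"rotation":[-0.013,0.028,-0.006]},
  {"hand":1,"travel":[0,0,0],"rotation":[0,0,0]},
])

```text
time: 6.62
eef_pos: [0.4828, 0.2808, 0.0282]
tcp_rot: [-0.447, 0.549, -0.443, 0.549]
contact_force: [-0.3, -0.6, 0.8]
opening: 1.0
```

Run:
```python
from h import *
st()
plan([.4845,.281,.03],rot(-90,-12),1,vmax=20)
```

```text
t 6.62 pos [0.4828 0.2808 0.0282] open 1.000 F [-0.3 -0.6  0.8] q [0.26 0.31 2.04 0.29 0.77 0.05] x [ 0.004 -0.978 -0.207] y [-0.004  0.207 -0.978]
1 rows
{"hand":1,"travel":[-0.0019,-0.0057,0.0055],"rotation":[0.007,0.007,0.002]}
```

Call:
arm_command([
  {"hand":0,"travel":[0,0,0.005],"rotation":[0,0,0]},
  {"hand":0,"travel":[0,0,0],"rotation":[0,0,0]},
  {"hand":0,"travel":[0,0,0],"rotation":[0,0,0]},
  {"hand":0,"travel":[0,0,0],"rotation":[0,0,0]},
  {"hand":0,"travel":[0,0,0],"rotation":[0,0,0]},
], grip_force=40)

```text
time: 7.25
eef_pos: [0.4861, 0.2813, 0.0306]
tcp_rot: [-0.446, 0.548, -0.444, 0.551]
contact_force: [0.2, 0.6, -1.4]
opening: 0.716
```

Run:
```python
from h import *
st()
plan([.4845,.170,.030],rot(-90,-12),0,vmax=16)
```

```text
t 7.25 pos [0.4861 0.2813 0.0306] open 0.716 F [ 0.2  0.6 -1.4] q [0.26 0.31 2.03 0.29 0.77 0.05] x [ 0.006 -0.978 -0.208] y [ 0.     0.208 -0.978]
7 rows
{"hand":0,"travel":[0.0519,-0.0107,-0.0011],"rotation":[0,0.002,0]},
{"hand":0,"travel":[0.0519,-0.0108,-0.001],"rotation":[0,0.001,0]},
{"hand":0,"travel":[0.0518,-0.0107,-0.001],"rotation":[0,0.002,0]},
{"hand":0,"travel":[0.0519,-0.0107,-0.0009],"rotation":[0,0.001,0]},
{"hand":0,"travel":[0.0519,-0.0107,-0.0009],"rotation":[0,0.002,0]},
{"hand":0,"travel":[0.0519,-0.0108,-0.0008],"rotation":[0,0.002,0]},
{"hand":0,"travel":[0.0518,-0.0107,-0.0008],"rotation":[-0.001,0.001,0]}
```

Call:
arm_command([
  {"hand":0,"travel":[0.051,-0.012,-0.001],"rotation":[0,0,0]},
  {"hand":0,"travel":[0.051,-0.011,-0.001],"rotation":[0,0,0]},
  {"hand":0,"travel":[0.051,-0.011,-0.001],"rotation":[0,0,0]},
  {"hand":0,"travel":[0.051,-0.011,-0.001],"rotation":[0,0,0]},
])

```text
time: 7.75
eef_pos: [0.4848, 0.2146, 0.0309]
tcp_rot: [-0.447, 0.547, -0.444, 0.551]
contact_force: [-0.2, -1.2, -1.8]
opening: 0.716
```

Run:
```python
from h import *
st()
plan([.4855,.170,.0306],rot(-90,-12),0,vmax=16)
```

```text
t 7.75 pos [0.4848 0.2146 0.0309] open 0.716 F [-0.2 -1.2 -1.8] q [ 0.14  0.26  2.1   0.3   0.78 -0.08] x [ 0.007 -0.978 -0.207] y [-0.     0.207 -0.978]
3 rows
{"hand":0,"travel":[0.0485,-0.0099,0.0004],"rotation":[0,0.004,0]},
{"hand":0,"travel":[0.0485,-0.01,0.0005],"rotation":[0,0.005,0.001]},
{"hand":0,"travel":[0.0485,-0.01,0.0006],"rotation":[0,0.004,0]}
```

Call:
arm_command([
  {"hand":0,"travel":[0.048,-0.01,0],"rotation":[0,0,0]},
  {"hand":0,"travel":[0.048,-0.01,0],"rotation":[0,0,0]},
  {"hand":0,"travel":[0.04,-0.008,0],"rotation":[0,0,0]},
  {"hand":0,"travel":[0,0.004,0],"rotation":[0,0,0]},
  {"hand":0,"travel":[0,0,0],"rotation":[0,0,0]},
])

```text
time: 8.38
eef_pos: [0.4855, 0.1685, 0.0296]
tcp_rot: [-0.446, 0.548, -0.445, 0.551]
contact_force: [-0.3, 0.3, -2.7]
opening: 0.709
```

Run:
```python
from h import *
st()
im,d,p,T=cam('wrist');cv2.imwrite('pics/w3.png',im)
im,d,p,T=cam('scene');cv2.imwrite('pics/s3.png',cv2.resize(im[120:320,130:400],None,fx=2.8,fy=2.8))
```

```text
t 8.38 pos [0.4855 0.1685 0.0296] open 0.709 F [-0.3  0.3 -2.7] q [ 0.04  0.23  2.13  0.3   0.79 -0.17] x [ 0.004 -0.978 -0.207] y [ 0.001  0.207 -0.978]
```

View pics/w3.png

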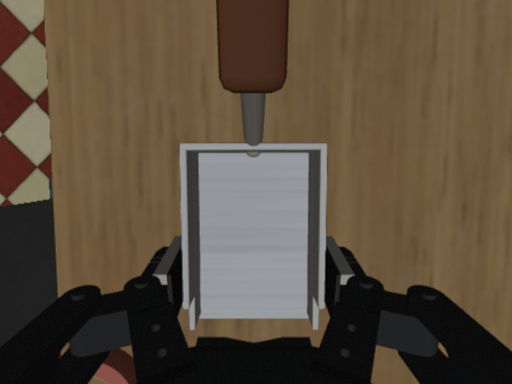

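View pics/s3.png

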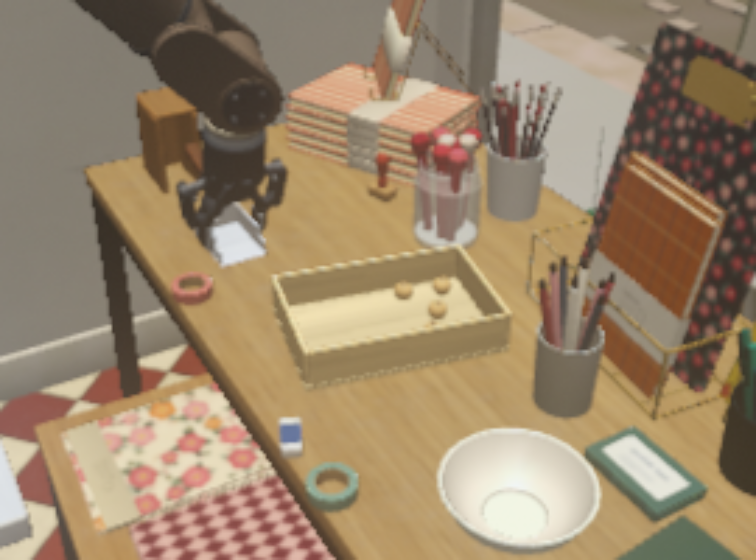

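The handle is now fully out of the cubby (wrist view: pan 182–325 × 145–325, handle end at (252,90), table behind it) and the scoop stands flat. Releasing.

Call:
arm_command([
  {"hand":1,"travel":[0,0,0],"rotation":[0,0,0]},
  {"hand":1,"travel":[0,0,0],"rotation":[0,0,0]},
  {"hand":1,"travel":[0,0,0],"rotation":[0,0,0]},
  {"hand":1,"travel":[-0.01,-0.05,0],"rotation":[0,0,0]},
  {"hand":1,"travel":[-0.03,-0.14,0],"rotation":[0,0,0]},
  {"hand":1,"travel":[-0.04,-0.18,0],"rotation":[0,0,0]},
  {"hand":1,"travel":[-0.04,-0.18,0],"rotation":[0,0,0]},
])

```text
time: 9.35
eef_pos: [0.4827, 0.1706, 0.2017]
tcp_rot: [-0.448, 0.55, -0.442, 0.549]
contact_force: [1.0, 0.0, -0.0]
opening: 0.999
```

Run:
```python
from h import *
st()
for n in ['wrist','top']:
    im,d,p,T=cam(n);cv2.imwrite('pics/%s4.png'%n,im)
    P=pts(d,p,T)
    X,Y,Z=P[...,0],P[...,1],P[...,2]
    r=(X>.4)&(X<.57)&(Y>.1)&(Y<.335)
    m=r&(Z>.055)&(Z<.1)&(Y>.21); print(n,m.sum(),m.sum() and (cv2.minAreaRect(P[m][:,:2].astype(np.float32)),np.percentile(P[m],[2,50,98],axis=0).round(4).tolist()))
    m=r&(Z>.015)&(Z<.045)&(Y<.24);print(m.sum(),m.sum() and cv2.minAreaRect(P[m][:,:2].astype(np.float32)))
    for k in ctrl.masks_of(n,'scoop_pan')[:1]:
        m=k['region']&(d>0); print(k['score'],k['at'],np.percentile(P[m],[2,50,98],axis=0).round(4).tolist())
plan([.485,.269,.15],rot(-90,0),.6,vmax=40)
```

```text
t 9.35 pos [0.4827 0.1706 0.2017] open 0.999 F [ 1.  0. -0.] q [ 0.05 -0.05  2.05  0.23  1.14 -0.05] x [ 0.003 -0.978 -0.207] y [-0.007  0.207 -0.978]
wrist 1905 (((0.48484718799591064, 0.26534557342529297), (0.06465538591146469, 0.017845194786787033), 89.67889404296875), [[0.476, 0.2361, 0.0757], [0.4846, 0.2673, 0.0867], [0.4931, 0.2955, 0.0939]])
1029 ((0.4737812280654907, 0.15998540818691254), (0.15530018508434296, 0.0941600352525711), 63.18686294555664)
0.93 [254.6, 181.7] [[0.4561, 0.1397, 0.0009], [0.4849, 0.1997, 0.0033], [0.5142, 0.2917, 0.093]]
top 113 (((0.4859064817428589, 0.26568228006362915), (0.01655161753296852, 0.06153412535786629), 4.109060764312744), [[0.4766, 0.2415, 0.0715], [0.4849, 0.2752, 0.0893], [0.494, 0.2955, 0.0974]])
46 ((0.45772022008895874, 0.18494097888469696), (0.09346023201942444, 0.023851340636610985), 74.50699615478516)
0.83 [159.2, 218.3] [[0.455, 0.1358, -0.0014], [0.474, 0.2124, 0.0292], [0.4931, 0.2927, 0.097]]
3 rows
{"hand":0.6,"travel":[-0.095,0.0789,0.0019],"rotation":[0.002,0.003,-0.133]},
{"hand":0.6,"travel":[-0.1002,0.072,0.0017],"rotation":[0.001,0.003,-0.133]},
{"hand":0.6,"travel":[-0.105,0.065,0.0015],"rotation":[0.002,0.004,-0.133]}
```

View pics/wrist4.png

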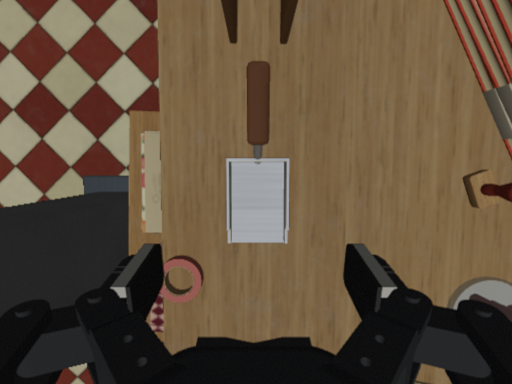

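The scoop stands at (0.485, ~0.18), handle at picture (258,105); two views put the handle centre at (0.485, 0.266) with its top at z≈0.087. Going to the handle.

Call:
arm_command([
  {"hand":0.6,"travel":[-0.095,0.079,0.002],"rotation":[0.002,0.003,-0.133]},
  {"hand":0.6,"travel":[-0.1,0.072,0.002],"rotation":[0.002,0.003,-0.133]},
  {"hand":0.6,"travel":[-0.1,0.065,0.002],"rotation":[0.002,0.003,-0.133]},
  {"hand":0.6,"travel":[0,0,0],"rotation":[0,0,0]},
])

```text
time: 10.05
eef_pos: [0.4819, 0.2673, 0.1425]
tcp_rot: [0.504, -0.5, 0.501, -0.494]
contact_force: [0.3, -0.2, 0.2]
opening: 0.597
```

Run:
```python
from h import *
st()
plan([.485,.266,.0835],rot(-90,0),.6,vmax=25)
```

```text
t 10.05 pos [0.4819 0.2673 0.1425] open 0.597 F [ 0.3 -0.2  0.2] q [ 0.33  0.15  1.97 -0.01  1.04  0.33] x [-0.003 -1.     0.011] y [-0.008 -0.011 -1.   ]
3 rows
{"hand":0.6,"travel":[0.0008,0.0656,0.004],"rotation":[0.005,-0.002,0.007]},
{"hand":0.6,"travel":[0.001,0.0656,0.0038],"rotation":[0.006,-0.002,0.007]},
{"hand":0.6,"travel":[0.0013,0.0655,0.0036],"rotation":[0.005,-0.002,0.006]}
```

Call:
arm_command([
  {"hand":0.6,"travel":[0.001,0.065,0.004],"rotation":[0.005,-0.002,0.007]},
  {"hand":0.6,"travel":[0.001,0.065,0.004],"rotation":[0.005,-0.002,0.007]},
  {"hand":0.6,"travel":[0.001,0.055,0.003],"rotation":[0.005,-0.002,0.007]},
  {"hand":0.6,"travel":[0,0,0],"rotation":[0,0,0]},
])

```text
time: 10.55
eef_pos: [0.4825, 0.263, 0.0824]
tcp_rot: [0.502, -0.502, 0.499, -0.498]
contact_force: [-1.0, -0.3, 0.8]
opening: 0.6
```

Run:
```python
from h import *
st()
plan([.485,.266,.0835],rot(-90,0),.6,vmax=25)
```

```text
t 10.55 pos [0.4825 0.263  0.0824] open 0.600 F [-1.  -0.3  0.8] q [0.31 0.23 2.   0.   0.92 0.31] x [-0.001 -1.     0.001] y [-0.007 -0.001 -1.   ]
1 rows
{"hand":0.6,"travel":[-0.0101,-0.0037,0.0083],"rotation":[0.014,-0.001,0.002]}
```

Call:
arm_command([
  {"hand":0.6,"travel":[-0.009,-0.003,0.008],"rotation":[0.014,0,0]},
  {"hand":0,"travel":[0,0,0],"rotation":[0,0,0]},
  {"hand":0,"travel":[0,0,0],"rotation":[0,0,0]},
  {"hand":0,"travel":[0,0,0],"rotation":[0,0,0]},
  {"hand":0,"travel":[0,0,0],"rotation":[0,0,0]},
  {"hand":0,"travel":[0,0,0],"rotation":[0,0,0]},
], grip_force=100)

```text
time: 11.3
eef_pos: [0.4864, 0.2659, 0.0857]
tcp_rot: [0.499, -0.499, 0.501, -0.501]
contact_force: [-0.7, -0.7, 0.1]
opening: 0.192
```

Run:
```python
from h import *
st()
plan([.485,.255,.18],rot(-90,3),0,vmax=25)
```

```text
t 11.30 pos [0.4864 0.2659 0.0857] open 0.192 F [-0.7 -0.7  0.1] q [ 0.32  0.23  1.99 -0.    0.92  0.32] x [-0.001 -1.    -0.001] y [ 0.004  0.001 -1.   ]
4 rows
{"hand":0,"travel":[0.0091,-0.0786,-0.0008],"rotation":[-0.002,-0.001,-0.025]},
{"hand":0,"travel":[0.0101,-0.0785,-0.0009],"rotation":[-0.002,0,-0.025]},
{"hand":0,"travel":[0.0111,-0.0784,-0.001],"rotation":[-0.001,-0.001,-0.026]},
{"hand":0,"travel":[0.0122,-0.0782,-0.0011],"rotation":[-0.002,0,-0.025]}
```

Call:
arm_command([
  {"hand":0,"travel":[0.009,-0.078,0],"rotation":[0,0,-0.025]},
  {"hand":0,"travel":[0.01,-0.078,0],"rotation":[0,0,-0.025]},
  {"hand":0,"travel":[0.011,-0.078,0],"rotation":[0,0,-0.025]},
  {"hand":0,"travel":[0.012,-0.078,0],"rotation":[0,0,-0.025]},
])

```text
time: 11.8
eef_pos: [0.4835, 0.2542, 0.1781]
tcp_rot: [0.514, -0.487, 0.513, -0.484]
contact_force: [0.4, 0.5, -1.5]
opening: 0.193
```

Run:
```python
from h import *
st()
for n in ['top','scene']:
    im,d,p,T=cam(n);P=pts(d,p,T)
    k=ctrl.masks_of(n,'bin')[0]; m=k['region']&(d>0)&(P[...,2]>.04)&(P[...,2]<.058)
    Q=P[m]; Q2=Q[:,:2]
    r=cv2.minAreaRect(Q2.astype(np.float32)); print(n,m.sum(),r,cv2.boxPoints(r).round(4).tolist(),np.median(Q[:,2]))
    # robust fit: rect 230x150 walls 5mm; minimize distance of pts to mid-wall rect
    from scipy.optimize import least_squares
    def f(x):
        c,s=np.cos(x[2]),np.sin(x[2]); a=(Q2-x[:2])@np.array([[c,-s],[s,c]])
        q=np.abs(a)-np.array([.1125,.0725])
        return np.where((q>0).any(1),np.linalg.norm(np.maximum(q,0),axis=1),-q.max(1)*-1*-1)
    g=least_squares(f,[.567,-.083,-.23],loss='soft_l1',f_scale=.003); print(g.x.round(4),np.degrees(g.x[2]),np.abs(g.fun).mean())
    if n=='scene': cv2.imwrite('pics/s5.png',cv2.resize(im[120:320,130:400],None,fx=2.8,fy=2.8))
    for k in ctrl.masks_of(n,'bead0')[:7]:
        mm=k['region']&(d>0); print(round(k['score'],2),np.median(P[mm],0).round(3))
```

```text
t 11.80 pos [0.4835 0.2542 0.1781] open 0.193 F [ 0.4  0.5 -1.5] q [ 0.32  0.1   1.95 -0.06  1.12  0.35] x [-0.001 -0.998  0.056] y [-0.004 -0.056 -0.998]
top 467 ((0.5674195289611816, -0.08136912435293198), (0.14978253841400146, 0.2295733243227005), 78.01984405517578) [[0.43959999084472656, -0.13079999387264252], [0.6642000079154968, -0.1784999966621399], [0.6952999830245972, -0.03189999982714653], [0.4706999957561493, 0.015699999406933784]] 0.04972757618588419
[ 0.567  -0.0806 -0.2077] -11.89897619171682 0.0013312294989493792
0.67 [0.721 0.056 0.124]
0.51 [ 0.598 -0.123  0.024]
0.49 [ 0.656 -0.054  0.023]
0.46 [ 0.624 -0.091  0.023]
scene 691 ((0.5683903098106384, -0.07969063520431519), (0.15481077134609222, 0.23140354454517365), 78.01358795166016) [[0.4390999972820282, -0.131400004029274], [0.6654999852180481, -0.1793999969959259], [0.6976000070571899, -0.02800000086426735], [0.47130000591278076, 0.020099999383091927]] 0.04767400485952167
[ 0.5667 -0.08   -0.2077] -11.903111947262762 0.0013635822577649946
```

View pics/s5.png

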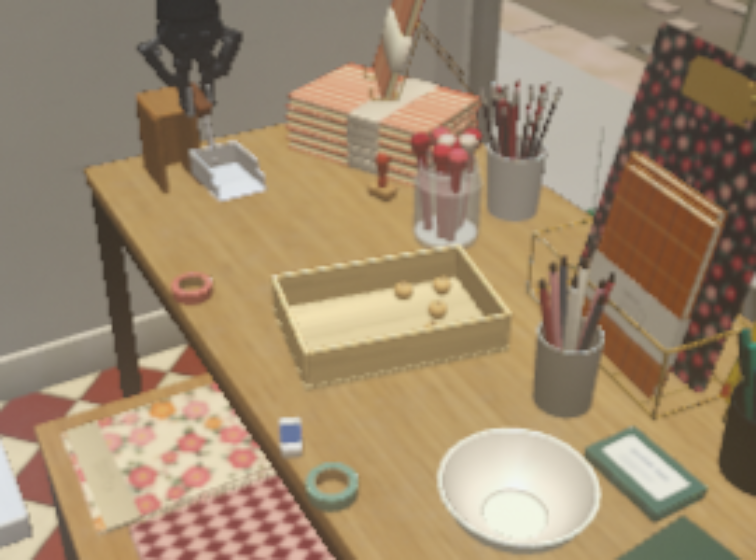

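```bash
cat >> h.py <<'E'
BC=np.array([.567,-.0805]);BY=-11.9
def sc(bx,by,nz,pitch=0,dyaw=0,L=.132,H=.0857):
    """TCP pose for scoop nose at bin coords bx,by, height nz (world)"""
    M=rot(BY+dyaw,pitch); c,s=np.cos(np.radians(BY)),np.sin(np.radians(BY))
    n=np.array([BC[0]+c*bx-s*by,BC[1]+s*bx+c*by,nz])
    return n-M[:,0]*L-M[:,1]*H, M
def nose(L=.132,H=.0857):
    s=ctrl.get_state();M=R.from_quat(s['tcp_rot']).as_matrix();n=np.array(s['eef_pos'])+M[:,0]*L+M[:,1]*H
    c,q=np.cos(np.radians(BY)),np.sin(np.radians(BY));d=n[:2]-BC
    print('nose bin',(np.array([c*d[0]+q*d[1],-q*d[0]+c*d[1],n[2]])*1000).round(1),'pitch %.1f yaw %.1f'%(np.degrees(np.arcsin(M[2,0])),np.degrees(np.arctan2(M[1,0],M[0,0]))-BY))
E
python3 - <<'E'
from h import *
p,M=sc(.0,.037,.10,5); print(p)
plan(p,M,0,vmax=35)
E
```

```text
[ 0.43864915 -0.0156396   0.17386933]
8 rows
{"hand":0,"travel":[0.1122,0.0073,-0.0183],"rotation":[0.025,-0.325,-0.007]},
{"hand":0,"travel":[0.1074,0.0073,-0.0371],"rotation":[0.024,-0.325,-0.008]},
{"hand":0,"travel":[0.0995,0.0072,-0.0548],"rotation":[0.025,-0.325,-0.007]},
{"hand":0,"travel":[0.0888,0.0067,-0.071],"rotation":[0.024,-0.325,-0.007]},
{"hand":0,"travel":[0.0755,0.0061,-0.0851],"rotation":[0.025,-0.324,-0.008]},
{"hand":0,"travel":[0.0599,0.0051,-0.0967],"rotation":[0.024,-0.325,-0.007]},
{"hand":0,"travel":[0.0427,0.004,-0.1055],"rotation":[0.025,-0.325,-0.007]},
{"hand":0,"travel":[0.0242,0.0028,-0.1113],"rotation":[0.024,-0.325,-0.007]}
```

Call:
arm_command([
  {"hand":0,"travel":[0.112,0.003,-0.018],"rotation":[0.025,-0.325,-0.007]},
  {"hand":0,"travel":[0.107,0.003,-0.037],"rotation":[0.025,-0.325,-0.007]},
  {"hand":0,"travel":[0.1,0.003,-0.055],"rotation":[0.025,-0.325,-0.007]},
  {"hand":0,"travel":[0.089,0.003,-0.071],"rotation":[0.025,-0.325,-0.007]},
  {"hand":0,"travel":[0.075,0.003,-0.085],"rotation":[0.025,-0.325,-0.007]},
  {"hand":0,"travel":[0.06,0.003,-0.097],"rotation":[0.025,-0.325,-0.007]},
  {"hand":0,"travel":[0.043,0.003,-0.105],"rotation":[0.025,-0.325,-0.007]},
  {"hand":0,"travel":[0.024,0.003,-0.111],"rotation":[0.025,-0.325,-0.007]},
  {"hand":0,"travel":[0,0,0],"rotation":[0,0,0]},
])

```text
time: 13.22
eef_pos: [0.4352, -0.0223, 0.1672]
tcp_rot: [0.707, -0.035, 0.08, -0.702]
contact_force: [0.6, 1.0, -0.7]
opening: 0.19
```

Run:
```python
from h import *
st();nose()
im,d,p,T=cam('wrist');cv2.imwrite('pics/w6.png',im)
p,M=sc(.0,.037,.10,2);plan(p,M,0,vmax=35)
```

```text
t 13.22 pos [ 0.4352 -0.0223  0.1672] open 0.190 F [ 0.6  1.  -0.7] q [-0.29 -0.2   2.25  0.01  1.03 -1.7 ] x [ 0.985 -0.163  0.064] y [ 0.063 -0.012 -0.998]
nose bin [-3.9 35.6 90. ] pitch 3.7 yaw 2.5
1 rows
{"hand":0,"travel":[0.0247,-0.0451,0.0202],"rotation":[-0.002,0.084,0.054]}
```

View pics/w6.png

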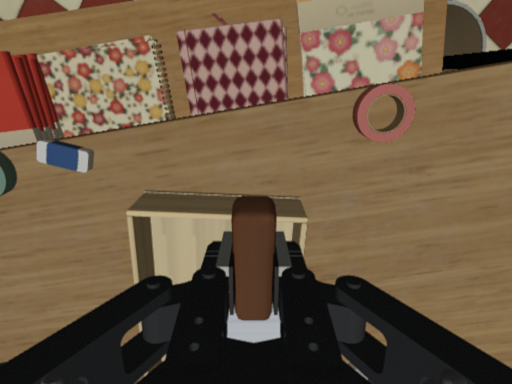

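The wrist camera looks backward here (handle at (255,255), bin rear wall at row 205), so I'll monitor with the top and scene cameras. Lowering into the empty half.

Run:
```python
from h import *
p0,M0=sc(.0,.037,.085,1);plan(p0,M0,0,vmax=35)
p,M=sc(.0,.037,.009,0);plan(p,M,0,vmax=26,start=(p0,M0))
```

```text
1 rows
{"hand":0,"travel":[0.0267,-0.0027,0.02],"rotation":[-0.001,0.084,0.088]}
3 rows
{"hand":0,"travel":[0.0002,0.0819,0],"rotation":[0,0,0.011]},
{"hand":0,"travel":[0.0007,0.0819,0],"rotation":[0,0,0.011]},
{"hand":0,"travel":[0.0011,0.0818,0],"rotation":[0,0,0.011]}
```

Call:
arm_command([
  {"hand":0,"travel":[0.027,0,0.02],"rotation":[0,0.084,0.088]},
  {"hand":0,"travel":[0,0,0],"rotation":[0,0,0]},
  {"hand":0,"travel":[0,0.06,0],"rotation":[0,0,0.01]},
])

```text
time: 13.65
eef_pos: [0.4442, -0.0146, 0.1482]
tcp_rot: [0.703, -0.07, 0.078, -0.703]
contact_force: [0.3, -0.3, -1.2]
opening: 0.188
```

Run:
```python
from h import *
st();nose()
p,M=sc(.0,.037,.008,0);plan(p,M,0,vmax=26)
```

```text
t 13.65 pos [ 0.4442 -0.0146  0.1482] open 0.188 F [ 0.3 -0.3 -1.2] q [-0.26 -0.12  2.22  0.    1.03 -1.62] x [ 0.978 -0.208  0.01 ] y [ 0.01  -0.001 -1.   ]
nose bin [-0.8 39.  63.9] pitch 0.6 yaw -0.1
3 rows
{"hand":0,"travel":[0.0013,0.0606,-0.0025],"rotation":[-0.001,-0.001,0.007]},
{"hand":0,"travel":[0.0015,0.0605,-0.0024],"rotation":[0,-0.001,0.006]},
{"hand":0,"travel":[0.0017,0.0606,-0.0024],"rotation":[-0.001,-0.002,0.007]}
```

Call:
arm_command([
  {"hand":0,"travel":[0.001,0.055,-0.008],"rotation":[0,0,0.007]},
  {"hand":0,"travel":[0.001,0.055,-0.003],"rotation":[0,0,0.007]},
  {"hand":0,"travel":[0.001,0.05,0],"rotation":[0,0,0.007]},
  {"hand":0,"travel":[0,0,0],"rotation":[0,0,0]},
])

```text
time: 14.15
eef_pos: [0.441, -0.0168, 0.0926]
tcp_rot: [-0.702, 0.077, -0.07, 0.704]
contact_force: [-0.1, -0.2, -0.0]
opening: 0.189
```

Run:
```python
from h import *
st();nose()
im,d,p,T=cam('top');cv2.imwrite('pics/t7.png',cv2.resize(im[130:250,210:330],None,fx=5,fy=5,interpolation=cv2.INTER_CUBIC))
im,d,p,T=cam('scene');cv2.imwrite('pics/s7.png',cv2.resize(im[170:280,200:340],None,fx=5,fy=5,interpolation=cv2.INTER_CUBIC))
```

```text
t 14.15 pos [ 0.441  -0.0168  0.0926] open 0.189 F [-0.1 -0.2 -0. ] q [-0.27 -0.02  2.25  0.    0.92 -1.63] x [ 0.978 -0.207 -0.01 ] y [-0.009  0.003 -1.   ]
nose bin [-5.2 36.4  5.7] pitch -0.6 yaw -0.1
```

View pics/t7.png

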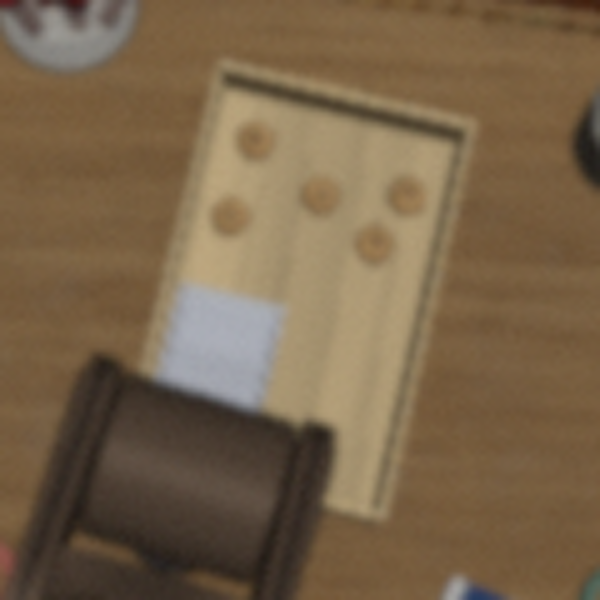

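View pics/s7.png

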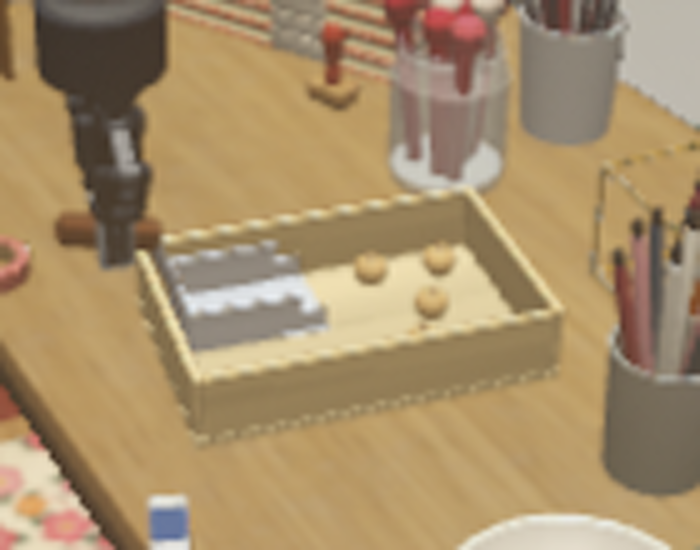

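Top view: pan in the left half of the bin, front edge at (230,295); beads at (230,215), (257,140), (320,195), (375,243), (407,195). Starting the left-lane stroke.

Call:
arm_command([
  {"hand":0,"travel":[0.03,0.002,0],"rotation":[0,0,-0.01]},
  {"hand":0,"travel":[0.035,0.001,0],"rotation":[0,0,0]},
  {"hand":0,"travel":[0.035,0,0],"rotation":[0,0,0]},
  {"hand":0,"travel":[0.035,0,0],"rotation":[0,0,0]},
  {"hand":0,"travel":[0.035,0,0],"rotation":[0,0,0]},
])

```text
time: 14.88
eef_pos: [0.4976, -0.029, 0.0959]
tcp_rot: [-0.703, 0.072, -0.076, 0.703]
contact_force: [0.4, 0.0, -1.2]
opening: 0.192
```

```bash
cat > look.py <<'E'
from h import *
import sys
st();nose();k=sys.argv[1]
a,d,p,T=cam('top');b,_,_,_=cam('scene')
A=cv2.resize(a[130:250,225:315],None,fx=4.5,fy=4.5,interpolation=cv2.INTER_CUBIC);B=cv2.resize(b[180:285,215:315],None,fx=3.9,fy=3.9,interpolation=cv2.INTER_CUBIC)
h=max(A.shape[0],B.shape[0]);o=np.zeros((h,A.shape[1]+B.shape[1],3),np.uint8);o[:A.shape[0],:A.shape[1]]=A;o[:B.shape[0],A.shape[1]:]=B
cv2.imwrite(f'pics/{k}.png',o)
E
python3 look.py k8
```

```text
t 14.88 pos [ 0.4976 -0.029   0.0959] open 0.192 F [ 0.4  0.  -1.2] q [-0.26  0.1   2.12  0.    0.92 -1.63] x [ 0.978 -0.207  0.005] y [ 0.006 -0.    -1.   ]
nose bin [53.9 36.1 10.9] pitch 0.3 yaw -0.1
```

View pics/k8.png

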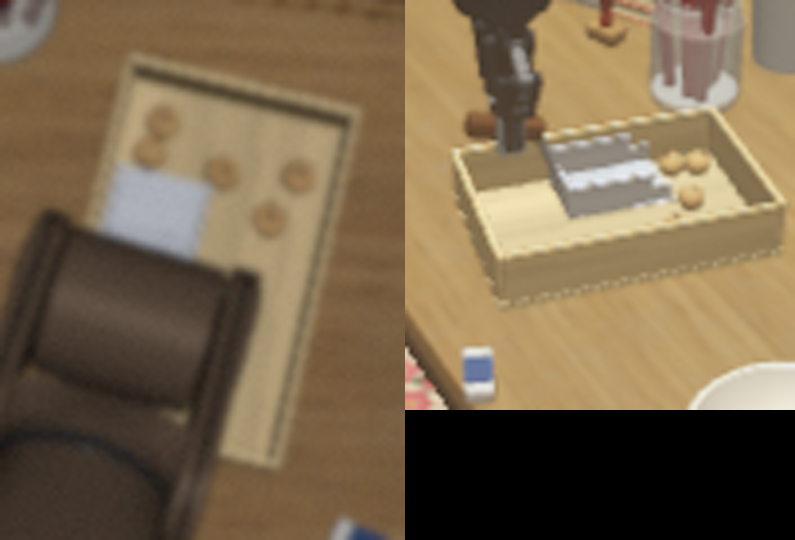

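Bead 1 has rolled ahead to bead 2 at the front of the pan; the nose has drifted about 5 mm up, so I'll lower it and continue.

Call:
arm_command([
  {"hand":0,"travel":[-0.02,0.008,0],"rotation":[0,0,0.01]},
  {"hand":0,"travel":[0,0.008,0.002],"rotation":[0,0,0.01]},
  {"hand":0,"travel":[0.02,0.006,0.002],"rotation":[0,0,0]},
  {"hand":0,"travel":[0.025,0.004,0.001],"rotation":[0,0,0]},
  {"hand":0,"travel":[0.025,0.004,0],"rotation":[0,0,0]},
])

```text
time: 15.6
eef_pos: [0.5108, -0.03, 0.0905]
tcp_rot: [-0.703, 0.078, -0.069, 0.704]
contact_force: [-4.0, 1.0, 5.9]
opening: 0.194
```

```bash
python3 look.py k9
```

```text
t 15.60 pos [ 0.5108 -0.03    0.0905] open 0.194 F [-4.   1.   5.9] q [-0.26  0.14  2.08 -0.    0.93 -1.62] x [ 0.978 -0.206 -0.012] y [-0.012  0.003 -1.   ]
nose bin [65.6 37.8  3.2] pitch -0.7 yaw -0.0
```

View pics/k9.png

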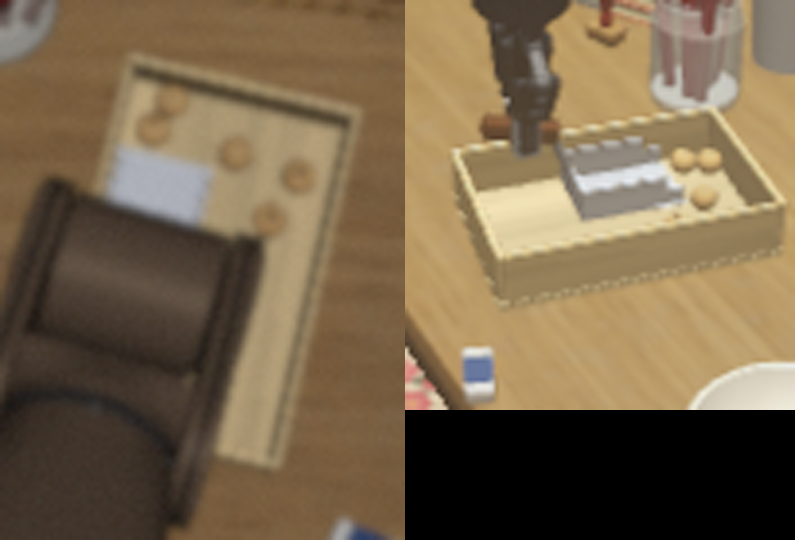

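Call:
arm_command([
  {"hand":0,"travel":[0.025,0.001,0],"rotation":[0,0,0]},
  {"hand":0,"travel":[0.025,0.001,0],"rotation":[0,0,0]},
  {"hand":0,"travel":[0.025,0.001,0],"rotation":[0,0,0]},
  {"hand":0,"travel":[0.025,0.001,0],"rotation":[0,0,0]},
])

```text
time: 16.2
eef_pos: [0.5414, -0.0362, 0.0905]
tcp_rot: [-0.703, 0.077, -0.069, 0.704]
contact_force: [-5.0, -0.2, 5.8]
opening: 0.192
```

```bash
python3 look.py k10
```

```text
t 16.20 pos [ 0.5414 -0.0362  0.0905] open 0.192 F [-5.  -0.2  5.8] q [-0.25  0.2   2.01 -0.    0.94 -1.62] x [ 0.978 -0.206 -0.011] y [-0.011  0.003 -1.   ]
nose bin [96.8 38.1  3.3] pitch -0.7 yaw 0.0
```

View pics/k10.png

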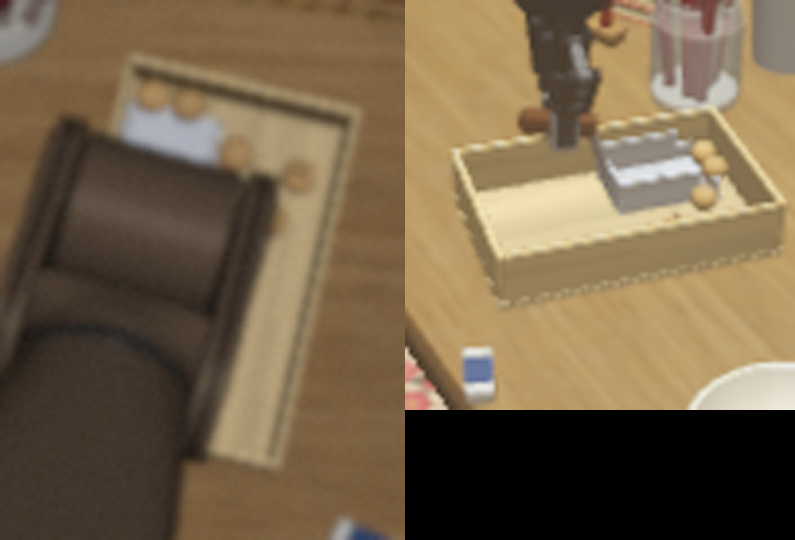

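Both left beads sit side by side against the end wall ((152,95) and (187,102)). Push under them, then tip back.

Run:
```python
from h import *
a=sc(.109,.0375,.0045,0);plan(*a,0,vmax=7)
for p in (7,14,21):
    b=sc(.110,.0375,.005+.09*np.sin(np.radians(p)),p);plan(*b,0,n=1,start=a);a=b
```

```text
2 rows
{"hand":0,"travel":[0.0171,0.0005,-0.0008],"rotation":[0,0,-0.009]},
{"hand":0,"travel":[0.0171,0.0006,-0.0008],"rotation":[-0.001,0,-0.008]}
1 rows
{"hand":0,"travel":[-0.0282,0.0175,0],"rotation":[0,0,-0.233]}
1 rows
{"hand":0,"travel":[-0.0271,0.02,0],"rotation":[0,0,-0.233]}
1 rows
{"hand":0,"travel":[-0.0231,0.0219,0],"rotation":[0,0,-0.233]}
```

Call:
arm_command([
  {"hand":0,"travel":[0.02,0.0005,-0.001],"rotation":[0,0,0]},
  {"hand":0,"travel":[0.02,0.0005,-0.001],"rotation":[0,0,0]},
  {"hand":0,"travel":[0.015,0.0005,0],"rotation":[0,0,0]},
])

```text
time: 16.68
eef_pos: [0.5548, -0.0395, 0.0905]
tcp_rot: [-0.702, 0.081, -0.065, 0.704]
contact_force: [-20.7, 2.2, 20.6]
opening: 0.19
```

```bash
python3 look.py k11
```

```text
t 16.68 pos [ 0.5548 -0.0395  0.0905] open 0.190 F [-20.7   2.2  20.6] q [-0.25  0.24  1.97 -0.    0.96 -1.62] x [ 0.978 -0.205 -0.024] y [-0.023  0.005 -1.   ]
nose bin [109.6  37.7   1.7] pitch -1.4 yaw 0.1
```

View pics/k11.png

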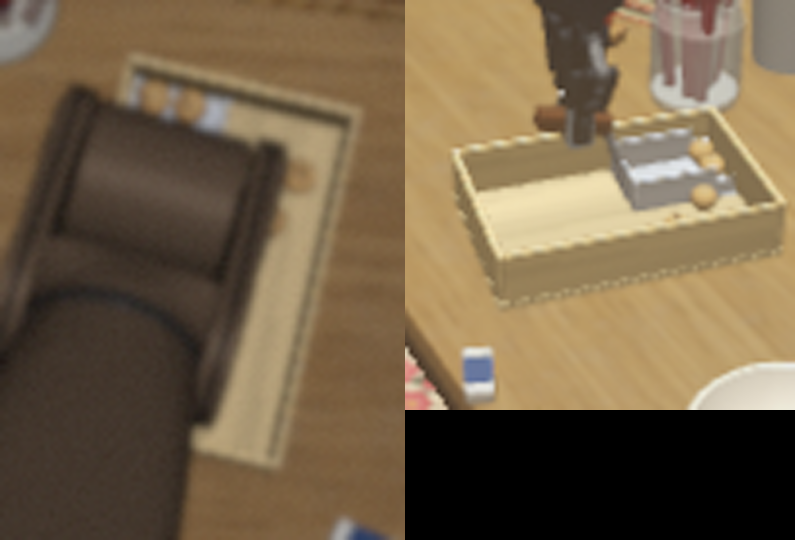

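Both beads are up on the lip with the nose at the wall (~20 N). Tipping back.

Call:
arm_command([
  {"hand":0,"travel":[-0.028,0.014,0],"rotation":[0,0,-0.24]},
  {"hand":0,"travel":[-0.026,0.018,0],"rotation":[0,0,-0.24]},
  {"hand":0,"travel":[-0.022,0.02,0],"rotation":[0,0,-0.24]},
  {"hand":0,"travel":[0,0,0],"rotation":[0,0,0]},
  {"hand":0,"travel":[0,0,0],"rotation":[0,0,0]},
])

```text
time: 17.4
eef_pos: [0.5316, -0.0346, 0.0708]
tcp_rot: [0.705, 0.053, 0.197, -0.679]
contact_force: [-1.5, -0.0, 1.7]
opening: 0.192
```

```bash
python3 look.py k12
```

```text
t 17.40 pos [ 0.5316 -0.0346  0.0708] open 0.192 F [-1.5 -0.   1.7] q [-0.26  0.08  2.23  0.04  0.48 -1.66] x [ 0.917 -0.192  0.349] y [ 0.342 -0.072 -0.937]
nose bin [109.6  37.7  36.6] pitch 20.4 yaw 0.1
```

View pics/k12.png

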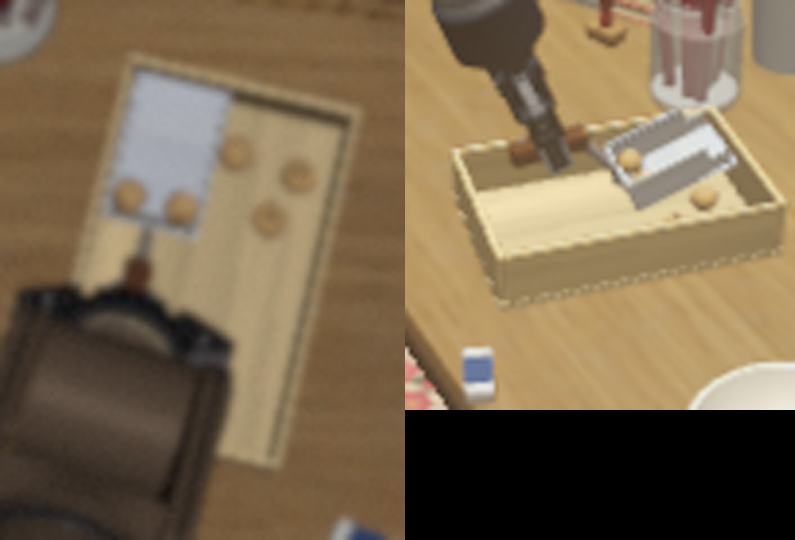

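Both beads rolled to the back of the pan ((130,195), (180,208)). Now back out nose-up and shift to the right lane.

Run:
```python
from h import *
p=ctrl.camera_params('top');T=np.array(p['extrinsics'])
for u,v in [(235,152),(298,175),(270,218)]:
    r=np.array([(225+u/4.5-p['cx'])/p['fx'],(130+v/4.5-p['cy'])/p['fy'],1])@T[:3,:3].T
    w=T[:3,3]+r*(.016-T[2,3])/r[2]; c,s=np.cos(np.radians(BY)),np.sin(np.radians(BY)); d=w[:2]-BC
    print(w[:2].round(3),np.round([c*d[0]+s*d[1],-s*d[0]+c*d[1]],4))
a=sc(.012,.0375,.009+.09*np.sin(np.radians(8)),8);plan(*a,0,n=9); 
b=sc(.010,-.036,.009+.09*np.sin(np.radians(6)),6);plan(*b,0,n=6,start=a)
print(a[0],b[0])
```

```text
[ 0.64  -0.104] [ 0.0762 -0.0077]
[ 0.626 -0.144] [ 0.0714 -0.0502]
[ 0.598 -0.127] [ 0.04   -0.0391]
9 rows
{"hand":0,"travel":[-0.0279,-0.0172,0],"rotation":[0,0,0.046]},
{"hand":0,"travel":[-0.0282,-0.0165,0],"rotation":[0,0,0.046]},
{"hand":0,"travel":[-0.0286,-0.0158,0],"rotation":[0,0.001,0.046]},
{"hand":0,"travel":[-0.0291,-0.0151,0],"rotation":[0,0,0.046]},
{"hand":0,"travel":[-0.0293,-0.0144,0],"rotation":[0,0,0.046]},
{"hand":0,"travel":[-0.0298,-0.0137,-0.0001],"rotation":[0,0,0.046]},
{"hand":0,"travel":[-0.03,-0.013,0],"rotation":[0,0,0.046]},
{"hand":0,"travel":[-0.0303,-0.0123,0],"rotation":[0,0.001,0.046]},
{"hand":0,"travel":[-0.0306,-0.0115,0],"rotation":[0,0,0.045]}
6 rows
{"hand":0,"travel":[0.0004,-0.001,-0.0408],"rotation":[0,0,0.011]},
{"hand":0,"travel":[0.0003,-0.0009,-0.0409],"rotation":[0,0,0.011]},
{"hand":0,"travel":[0.0004,-0.001,-0.0408],"rotation":[0,0,0.011]},
{"hand":0,"travel":[0.0003,-0.001,-0.0408],"rotation":[0,0,0.011]},
{"hand":0,"travel":[0.0004,-0.001,-0.0409],"rotation":[0,0,0.012]},
{"hand":0,"travel":[0.0003,-0.0009,-0.0408],"rotation":[0,0,0.011]}
[ 0.44689778 -0.01686688  0.0880207 ] [ 0.43214055 -0.08887133  0.08984033]
```

Call:
arm_command([
  {"hand":0,"travel":[-0.018,-0.016,0],"rotation":[0,0,0.03]},
  {"hand":0,"travel":[-0.026,-0.016,0],"rotation":[0,0,0.046]},
  {"hand":0,"travel":[-0.028,-0.016,0],"rotation":[0,0,0.046]},
  {"hand":0,"travel":[-0.028,-0.015,0],"rotation":[0,0,0.046]},
  {"hand":0,"travel":[-0.029,-0.014,0],"rotation":[0,0,0.046]},
  {"hand":0,"travel":[-0.03,-0.014,0],"rotation":[0,0,0.046]},
  {"hand":0,"travel":[-0.03,-0.013,0],"rotation":[0,0,0.046]},
])

```text
time: 18.38
eef_pos: [0.4645, -0.0206, 0.0842]
tcp_rot: [0.707, -0.01, 0.136, -0.694]
contact_force: [0.6, -0.5, -1.6]
opening: 0.189
```

Run:
```python
from h import *
st();nose()
a=sc(.010,.0375,.009+.09*np.sin(np.radians(8)),8);plan(*a,0,n=3)
```

```text
t 18.38 pos [ 0.4645 -0.0206  0.0842] open 0.189 F [ 0.6 -0.5 -1.6] q [-0.27 -0.04  2.29  0.02  0.71 -1.64] x [ 0.963 -0.202  0.178] y [ 0.174 -0.037 -0.984]
nose bin [32.5 37.6 23.4] pitch 10.3 yaw 0.1
3 rows
{"hand":0,"travel":[-0.0211,-0.0081,0],"rotation":[0,0.001,0.025]},
{"hand":0,"travel":[-0.0212,-0.0079,0.0001],"rotation":[0,0,0.025]},
{"hand":0,"travel":[-0.0213,-0.0075,0],"rotation":[0,0.001,0.026]}
```

Call:
arm_command([
  {"hand":0,"travel":[-0.022,-0.009,0],"rotation":[0,0,0.025]},
  {"hand":0,"travel":[-0.021,-0.009,0],"rotation":[0,0,0.025]},
  {"hand":0,"travel":[-0.02,-0.008,0],"rotation":[0,0,0.025]},
  {"hand":0,"travel":[0,-0.002,-0.025],"rotation":[0,0,0.01]},
  {"hand":0,"travel":[0,-0.001,-0.038],"rotation":[0,0,0.01]},
  {"hand":0,"travel":[0,-0.001,-0.038],"rotation":[0,0,0.01]},
  {"hand":0,"travel":[0,-0.001,-0.038],"rotation":[0,0,0.01]},
  {"hand":0,"travel":[0,-0.001,-0.038],"rotation":[0,0,0.01]},
  {"hand":0,"travel":[0,-0.001,-0.025],"rotation":[0,0,0.01]},
  {"hand":0,"travel":[0,-0.001,-0.01],"rotation":[0,0,0.01]},
])

```text
time: 19.62
eef_pos: [0.4294, -0.0837, 0.092]
tcp_rot: [0.706, -0.038, 0.108, -0.699]
contact_force: [-0.3, -0.8, -2.8]
opening: 0.187
```

```bash
python3 look.py k13;python3 - <<'E'
from h import *
a=sc(.010,-.030,.0055,0);plan(*a,0,n=2)
E
```

```text
t 19.62 pos [ 0.4294 -0.0837  0.092 ] open 0.187 F [-0.3 -0.8 -2.8] q [-0.44 -0.08  2.31  0.03  0.82 -1.82] x [ 0.974 -0.205  0.099] y [ 0.097 -0.021 -0.995]
nose bin [  5.9 -31.6  19.8] pitch 5.7 yaw -0.0
2 rows
{"hand":0,"travel":[0.0194,0.0034,0.002],"rotation":[0.001,0,0.095]},
{"hand":0,"travel":[0.0196,0.0025,0.002],"rotation":[0,0,0.095]}
```

View pics/k13.png

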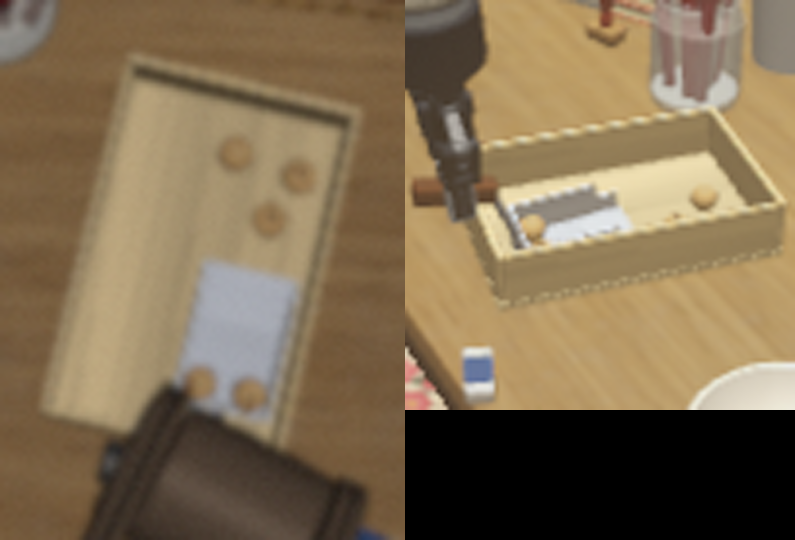

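Pan with its two beads at the back (200,383),(247,393); three beads ahead at (235,152), (298,175), (268,218), all within the lane if I shift 4 mm left.

Call:
arm_command([
  {"hand":0,"travel":[0.012,0.003,0.012],"rotation":[0,0,0.06]},
  {"hand":0,"travel":[0.012,0.004,0.002],"rotation":[0,0,0.06]},
  {"hand":0,"travel":[0.012,0.005,0],"rotation":[0,0,0.05]},
  {"hand":0,"travel":[0,0.002,0],"rotation":[0,0,0]},
])

```text
time: 20.23
eef_pos: [0.4428, -0.0811, 0.0904]
tcp_rot: [0.704, -0.072, 0.073, -0.703]
contact_force: [-1.2, -2.0, 0.8]
opening: 0.191
```

```bash
python3 look.py k14;python3 - <<'E'
from h import *
a=sc(.060,-.028,.0045,0.7);plan(*a,0,vmax=8)
E
```

```text
t 20.23 pos [ 0.4428 -0.0811  0.0904] open 0.191 F [-1.2 -2.   0.8] q [-0.41 -0.    2.23 -0.    0.91 -1.77] x [ 0.979 -0.204  0.002] y [ 0.001 -0.002 -1.   ]
nose bin [ 10.7 -26.    4.9] pitch 0.1 yaw 0.1
7 rows
{"hand":0,"travel":[0.0231,0.0009,-0.0009],"rotation":[0,0.001,-0.003]},
{"hand":0,"travel":[0.0232,0.0009,-0.0009],"rotation":[0.001,0,-0.002]},
{"hand":0,"travel":[0.0231,0.0009,-0.0008],"rotation":[0,0.001,-0.003]},
{"hand":0,"travel":[0.0231,0.001,-0.0009],"rotation":[0.001,0,-0.002]},
{"hand":0,"travel":[0.0232,0.0009,-0.0008],"rotation":[0,0.001,-0.003]},
{"hand":0,"travel":[0.0231,0.0011,-0.0009],"rotation":[0,0,-0.002]},
{"hand":0,"travel":[0.0231,0.001,-0.0008],"rotation":[0.001,0.001,-0.003]}
```

View pics/k14.png

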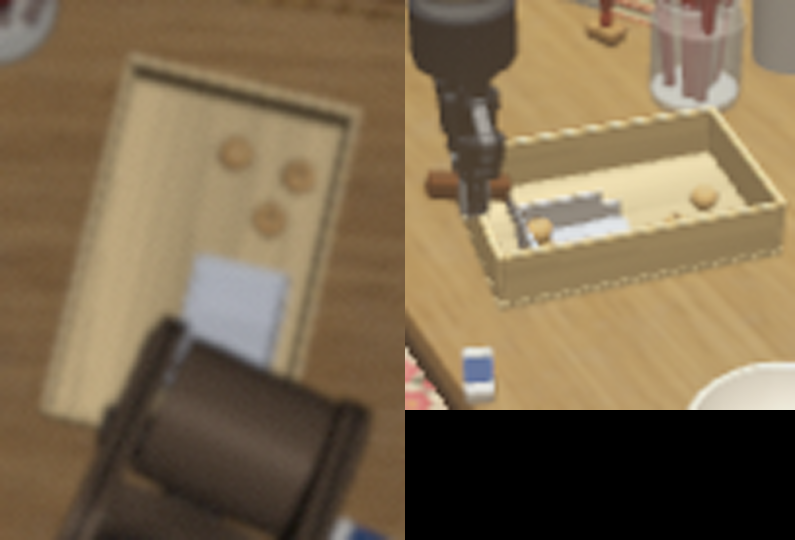

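Call:
arm_command([
  {"hand":0,"travel":[0.018,0.002,-0.001],"rotation":[0,0,-0.01]},
  {"hand":0,"travel":[0.023,0.003,-0.001],"rotation":[0,0,0]},
  {"hand":0,"travel":[0.023,0.003,-0.001],"rotation":[0,0,0]},
  {"hand":0,"travel":[0.023,0.003,-0.001],"rotation":[0,0,0]},
  {"hand":0,"travel":[0.023,0.003,-0.001],"rotation":[0,0,0]},
  {"hand":0,"travel":[0.023,0.002,-0.001],"rotation":[0,0,0]},
])

```text
time: 21.08
eef_pos: [0.4773, -0.0889, 0.0906]
tcp_rot: [-0.703, 0.077, -0.066, 0.704]
contact_force: [-5.8, 1.8, 7.2]
opening: 0.191
```

```bash
python3 look.py k15
```

```text
t 21.07 pos [ 0.4773 -0.0889  0.0906] open 0.191 F [-5.8  1.8  7.2] q [-0.39  0.09  2.14 -0.    0.93 -1.76] x [ 0.98  -0.2   -0.015] y [-0.015  0.003 -1.   ]
nose bin [ 44.7 -25.9   2.9] pitch -0.9 yaw 0.3
```

View pics/k15.png

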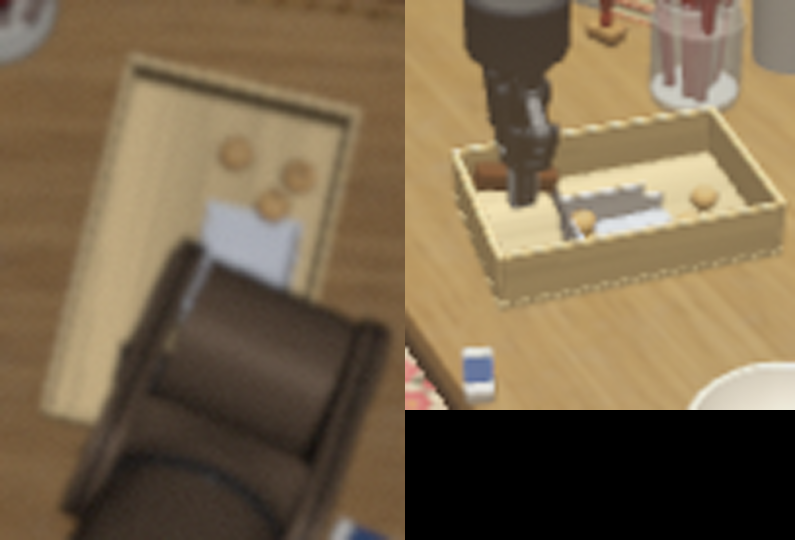

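Call:
arm_command([
  {"hand":0,"travel":[0.015,0.0005,-0.007],"rotation":[0,0.01,-0.02]},
  {"hand":0,"travel":[0.023,0.001,-0.005],"rotation":[0,0,-0.01]},
  {"hand":0,"travel":[0.023,0.001,-0.001],"rotation":[0,0,0]},
  {"hand":0,"travel":[0.023,0.001,-0.001],"rotation":[0,0,0]},
  {"hand":0,"travel":[0.023,0.001,-0.001],"rotation":[0,0,0]},
])

```text
time: 21.8
eef_pos: [0.5069, -0.0991, 0.0905]
tcp_rot: [-0.703, 0.075, -0.07, 0.704]
contact_force: [-6.1, 1.6, 6.6]
opening: 0.193
```

```bash
python3 look.py k16
```

```text
t 21.80 pos [ 0.5069 -0.0991  0.0905] open 0.193 F [-6.1  1.6  6.6] q [-0.39  0.15  2.07 -0.    0.93 -1.75] x [ 0.979 -0.204 -0.008] y [-0.008  0.003 -1.   ]
nose bin [ 76.2 -30.1   3.6] pitch -0.5 yaw 0.1
```

View pics/k16.png

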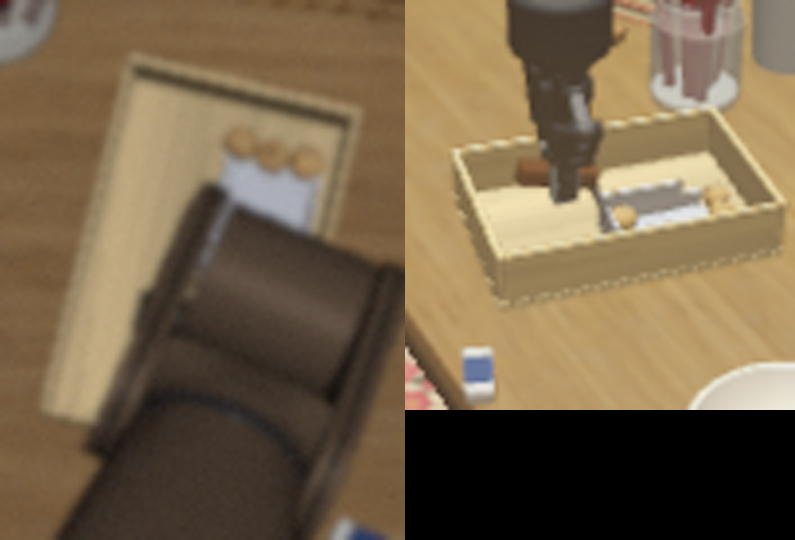

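Three beads abreast at (241,141), (274,153), (308,160), with the middle one slightly behind; pushing on slowly to the wall and watching force.

Call:
arm_command([
  {"hand":0,"travel":[0.018,0.001,0],"rotation":[0,0,0]},
  {"hand":0,"travel":[0.02,0.001,0],"rotation":[0,0,0]},
  {"hand":0,"travel":[0.02,0.001,0],"rotation":[0,0,0]},
])

```text
time: 22.28
eef_pos: [0.5233, -0.1026, 0.0905]
tcp_rot: [-0.703, 0.077, -0.068, 0.704]
contact_force: [-11.5, 1.9, 11.6]
opening: 0.187
```

```bash
python3 look.py k17
```

```text
t 22.27 pos [ 0.5233 -0.1026  0.0905] open 0.187 F [-11.5   1.9  11.6] q [-0.38  0.19  2.03 -0.    0.94 -1.75] x [ 0.979 -0.204 -0.012] y [-0.012  0.004 -1.   ]
nose bin [ 92.8 -30.2   3.2] pitch -0.7 yaw 0.1
```

View pics/k17.png

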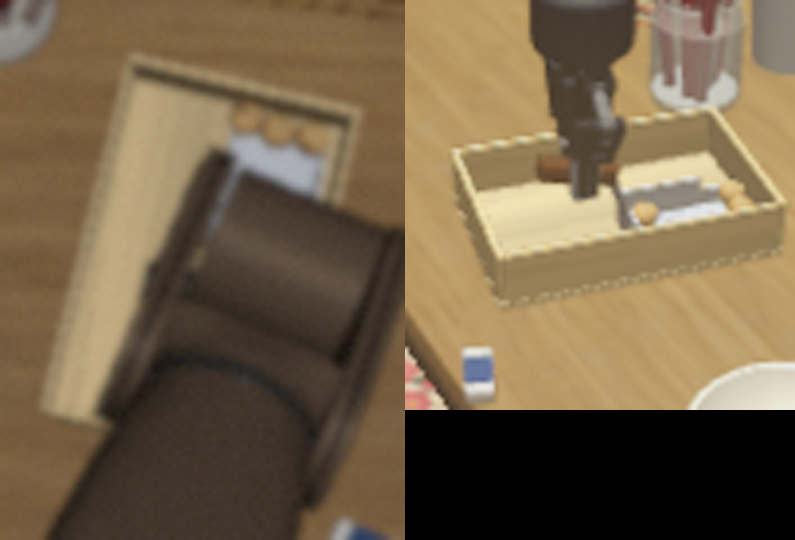

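Call:
arm_command([
  {"hand":0,"travel":[0.02,-0.0005,0],"rotation":[0,0,0]},
  {"hand":0,"travel":[0.02,-0.0005,0],"rotation":[0,0,0]},
])

```text
time: 22.62
eef_pos: [0.5251, -0.1032, 0.0908]
tcp_rot: [-0.702, 0.087, -0.054, 0.705]
contact_force: [-23.5, 2.5, 20.8]
opening: 0.192
```

```bash
python3 look.py k18
```

```text
t 22.62 pos [ 0.5251 -0.1032  0.0908] open 0.192 F [-23.5   2.5  20.8] q [-0.38  0.2   2.01 -0.01  0.98 -1.75] x [ 0.979 -0.199 -0.047] y [-0.046  0.01  -0.999]
nose bin [ 91.6 -29.8  -0.9] pitch -2.7 yaw 0.4
```

View pics/k18.png

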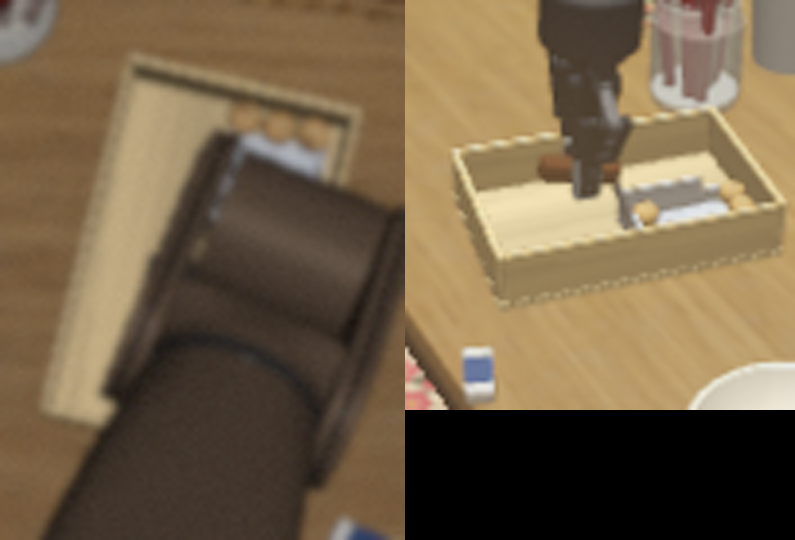

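```bash
cat > bp.py <<'E'
from h import *
def tb(u,v,z=.016):
    p=ctrl.camera_params('top');T=np.array(p['extrinsics'])
    r=np.array([(225+u/4.5-p['cx'])/p['fx'],(130+v/4.5-p['cy'])/p['fy'],1])@T[:3,:3].T
    w=T[:3,3]+r*(z-T[2,3])/r[2]; c,s=np.cos(np.radians(BY)),np.sin(np.radians(BY)); d=w[:2]-BC
    return np.round([c*d[0]+s*d[1],-s*d[0]+c*d[1]],4)
if __name__=='__main__':
    a=list(map(float,sys.argv[1:]))
    for u,v in zip(a[::2],a[1::2]): print(tb(u,v))
E
python3 bp.py 246 115 281 127 315 133
python3 - <<'E'
from h import *
a=sc(.070,-.0385,.009,2);plan(*a,0,n=3)
E
```

```text
[ 0.1014 -0.0091]
[ 0.0991 -0.0326]
[ 0.1006 -0.0547]
3 rows
{"hand":0,"travel":[-0.0319,0.0024,-0.0083],"rotation":[0,0.005,-0.052]},
{"hand":0,"travel":[-0.0319,0.0016,-0.0083],"rotation":[0,0.005,-0.052]},
{"hand":0,"travel":[-0.0319,0.0007,-0.0084],"rotation":[-0.001,0.005,-0.052]}
```

The three beads jam across the pan mouth (by −9, −33, −55 mm). I'll back off and shift 16 mm left so the pan's right wall slides between the middle and right beads.

Call:
arm_command([
  {"hand":0,"travel":[-0.015,-0.005,0],"rotation":[0,0.005,-0.08]},
  {"hand":0,"travel":[-0.024,-0.003,0],"rotation":[0,0.005,-0.05]},
  {"hand":0,"travel":[-0.024,0,0],"rotation":[0,0.005,0]},
  {"hand":0,"travel":[0,0,0.025],"rotation":[0,0,0]},
  {"hand":0,"travel":[0,0,0.025],"rotation":[0,0,0]},
  {"hand":0,"travel":[0,0,0],"rotation":[0,0,0]},
])

```text
time: 23.48
eef_pos: [0.5076, -0.0828, 0.091]
tcp_rot: [0.704, -0.066, 0.081, -0.703]
contact_force: [0.6, 0.1, -1.2]
opening: 0.193
```

```bash
python3 look.py k19
```

```text
t 23.48 pos [ 0.5076 -0.0828  0.091 ] open 0.193 F [ 0.6  0.1 -1.2] q [-0.36  0.13  2.09  0.01  0.9  -1.73] x [ 0.978 -0.207  0.022] y [ 0.021 -0.003 -1.   ]
nose bin [ 76.2 -14.6   8.2] pitch 1.2 yaw -0.1
```

View pics/k19.png

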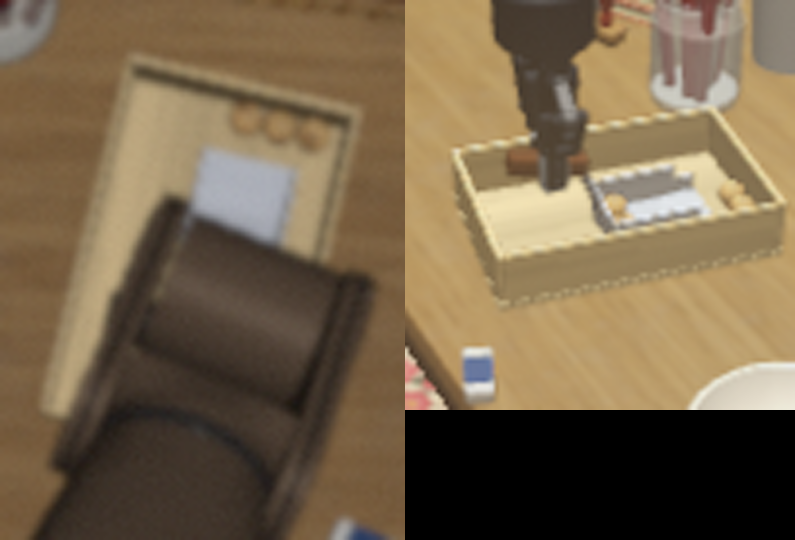

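Run:
```python
from h import *
for n in ['top','scene']:
    im,d,p,T=cam(n);P=pts(d,p,T);c,s=np.cos(np.radians(BY)),np.sin(np.radians(BY));D=P[...,:2]-BC
    bx=c*D[...,0]+s*D[...,1];by=-s*D[...,0]+c*D[...,1];Z=P[...,2]
    m=(bx>.03)&(bx<.068)&(abs(by+.0146)<.02)&(Z<.03)&(d>0)
    A=np.c_[bx[m],np.ones(m.sum())];k=np.linalg.lstsq(A,Z[m],rcond=None)[0];print(n,m.sum(),np.degrees(k[0]),k@[.05,1])
    f=(bx>-.05)&(bx<.09)&(by>.035)&(by<.06)&(d>0)&(Z<.03)
    A=np.c_[bx[f],np.ones(f.sum())];k=np.linalg.lstsq(A,Z[f],rcond=None)[0];print('floor',f.sum(),np.degrees(k[0]),k@[.05,1])
```

```text
top 174 3.1820721374418954 0.013443900952016242
floor 322 0.12165790926730251 0.005987714124820677
scene 30 7.24172870562621 0.014102043060812986
floor 70 0.05601176607776225 0.0064841287571446036
```

```bash
cat >> h.py <<'E'
def sc2(bx,by,nz,sp=0): return sc(bx,by,nz,sp-2,L=.135,H=.0811)
def nose2(): nose(.135,.0811)
E
sed -i 's/st();nose()/st();nose2()/' look.py
python3 - <<'E'
from h import *
nose2()
a=sc2(.078,-.0125,.005,0.3);plan(*a,0,n=2)
b=sc2(.109,-.0125,.0048,0.3);plan(*b,0,n=5,start=a)
E
```

```text
nose bin [ 79.2 -15.5  13. ] pitch 1.3 yaw -0.1
2 rows
{"hand":0,"travel":[0.005,0.0018,0.0046],"rotation":[-0.001,-0.002,0.049]},
{"hand":0,"travel":[0.0051,0.0017,0.0046],"rotation":[-0.001,-0.002,0.049]}
5 rows
{"hand":0,"travel":[0.0207,-0.0005,0],"rotation":[0,0,0]},
{"hand":0,"travel":[0.0206,-0.0005,0],"rotation":[0,0,0]},
{"hand":0,"travel":[0.0207,-0.0004,0],"rotation":[0,0,0]},
{"hand":0,"travel":[0.0206,-0.0005,0],"rotation":[0,0,0]},
{"hand":0,"travel":[0.0207,-0.0005,0],"rotation":[0,0,0]}
```

Call:
arm_command([
  {"hand":0,"travel":[0.003,0.001,0.006],"rotation":[0,0,0.045]},
  {"hand":0,"travel":[0.003,0.002,0.006],"rotation":[0,0,0.045]},
  {"hand":0,"travel":[0.003,0.003,0.001],"rotation":[0,0,0]},
  {"hand":0,"travel":[0.01,0.003,0],"rotation":[0,0,0]},
])

```text
time: 24.18
eef_pos: [0.5149, -0.0816, 0.0904]
tcp_rot: [-0.702, 0.084, -0.064, 0.704]
contact_force: [-5.1, 1.3, 6.6]
opening: 0.188
```

```bash
python3 look.py k20
```

```text
t 24.18 pos [ 0.5149 -0.0816  0.0904] open 0.188 F [-5.1  1.3  6.6] q [-0.35  0.17  2.05 -0.    0.95 -1.71] x [ 0.978 -0.209 -0.028] y [-0.028  0.006 -1.   ]
nose bin [ 81.9 -12.2   5.5] pitch -1.6 yaw -0.2
```

View pics/k20.png

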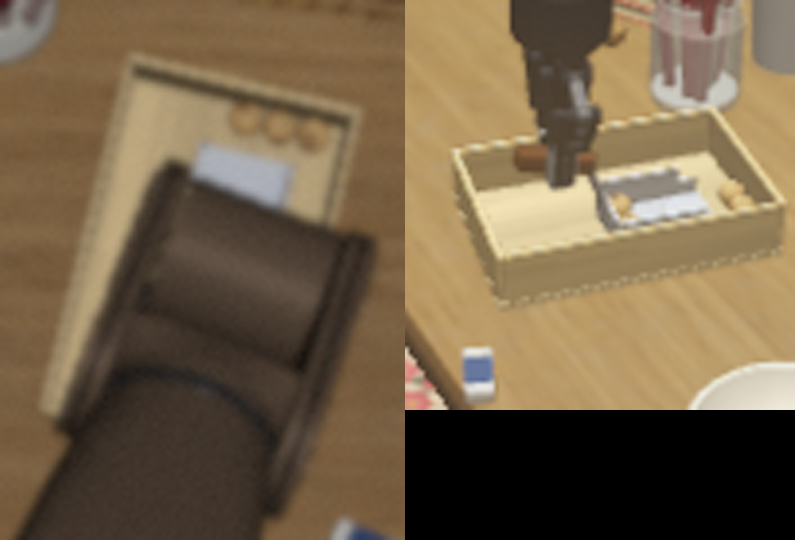

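Pan's right edge now points at the gap between the middle and right beads (≈(297,130)). Pushing forward.

Call:
arm_command([
  {"hand":0,"travel":[0.02,0.0005,0],"rotation":[0,0,0]},
  {"hand":0,"travel":[0.02,0.0005,0],"rotation":[0,0,0]},
  {"hand":0,"travel":[0.02,0.0005,0],"rotation":[0,0,0]},
  {"hand":0,"travel":[0.02,0.0005,0],"rotation":[0,0,0]},
])

```text
time: 24.78
eef_pos: [0.5398, -0.0868, 0.0904]
tcp_rot: [-0.702, 0.084, -0.064, 0.704]
contact_force: [-5.0, 1.3, 6.7]
opening: 0.186
```

```bash
python3 look.py k21
```

```text
t 24.77 pos [ 0.5398 -0.0868  0.0904] open 0.186 F [-5.   1.3  6.7] q [-0.34  0.22  1.99 -0.    0.96 -1.7 ] x [ 0.978 -0.209 -0.028] y [-0.027  0.006 -1.   ]
nose bin [107.3 -12.1   5.5] pitch -1.6 yaw -0.1
```

View pics/k21.png

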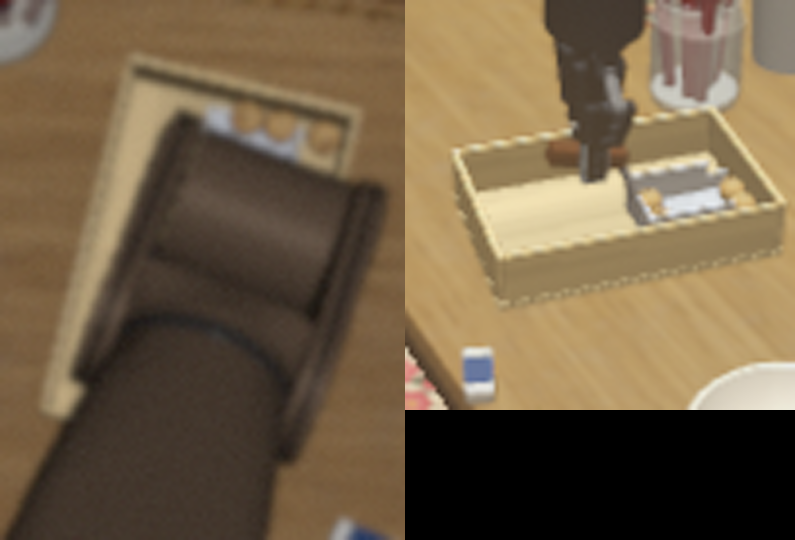

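The wall slid cleanly between them; two beads are over the lip. Push home and tip back.

Call:
arm_command([
  {"hand":0,"travel":[0.015,0,0],"rotation":[0,0,0]},
  {"hand":0,"travel":[0.01,0,0],"rotation":[0,0,0]},
  {"hand":0,"travel":[-0.026,0.014,0],"rotation":[0,0,-0.24]},
  {"hand":0,"travel":[-0.026,0.018,0],"rotation":[0,0,-0.24]},
  {"hand":0,"travel":[-0.022,0.02,0],"rotation":[0,0,-0.24]},
  {"hand":0,"travel":[0,0,0],"rotation":[0,0,0]},
  {"hand":0,"travel":[0,0,0],"rotation":[0,0,0]},
])

```text
time: 25.75
eef_pos: [0.522, -0.0831, 0.0709]
tcp_rot: [0.706, 0.046, 0.192, -0.681]
contact_force: [-1.5, 0.4, 1.5]
opening: 0.189
```

```bash
python3 look.py k22
```

```text
t 25.75 pos [ 0.522  -0.0831  0.0709] open 0.189 F [-1.5  0.4  1.5] q [-0.37  0.07  2.23  0.11  0.5  -1.83] x [ 0.922 -0.196  0.333] y [ 0.326 -0.069 -0.943]
nose bin [110.8 -12.1  39.3] pitch 19.4 yaw -0.1
```

View pics/k22.png

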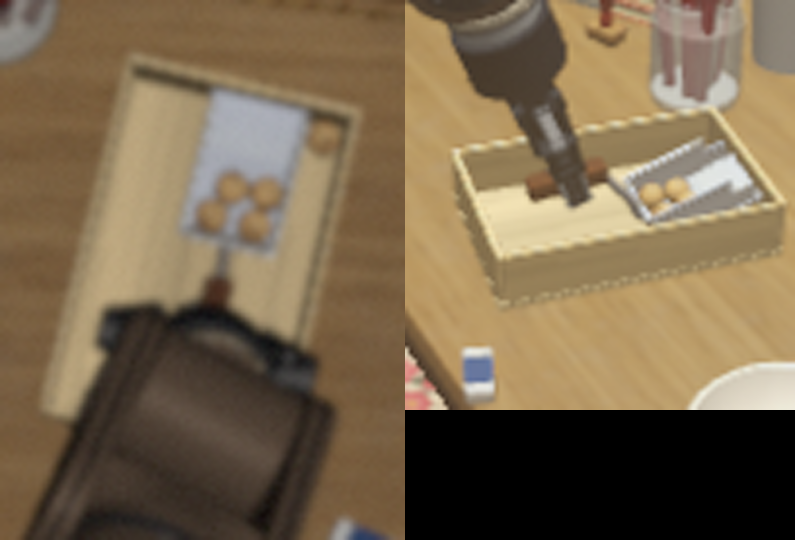

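Four beads in the pan ((232,187), (267,192), (210,213), (255,222)); the fifth stays in the corner at (322,137). Lifting out nose-up.

Run:
```python
from h import *
a=sc2(.096,-.012,.055,21);plan(*a,0,n=2)
b=sc2(.090,-.012,.135,20);plan(*b,0,n=4,start=a)
c=([.455,-.085,.205],rot(-75,16));plan(*c,0,n=8,start=b)
print(a[0],b[0])
```

```text
2 rows
{"hand":0,"travel":[-0.0138,-0.0347,-0.0003],"rotation":[0,-0.001,0.007]},
{"hand":0,"travel":[-0.0139,-0.0347,-0.0003],"rotation":[0.001,-0.001,0.008]}
4 rows
{"hand":0,"travel":[0.0182,-0.0666,0],"rotation":[0,0,0.008]},
{"hand":0,"travel":[0.0179,-0.0667,0],"rotation":[0,0,0.009]},
{"hand":0,"travel":[0.0175,-0.0668,0],"rotation":[0,0,0.008]},
{"hand":0,"travel":[0.0173,-0.0668,0],"rotation":[0,0,0.008]}
8 rows
{"hand":0,"travel":[-0.0135,-0.0195,-0.0065],"rotation":[-0.077,0.251,0.007]},
{"hand":0,"travel":[-0.0125,-0.0192,-0.0089],"rotation":[-0.077,0.252,0.008]},
{"hand":0,"travel":[-0.0113,-0.0187,-0.0113],"rotation":[-0.077,0.251,0.007]},
{"hand":0,"travel":[-0.0097,-0.0182,-0.0134],"rotation":[-0.077,0.252,0.008]},
{"hand":0,"travel":[-0.0078,-0.0175,-0.0153],"rotation":[-0.076,0.251,0.008]},
{"hand":0,"travel":[-0.0059,-0.0169,-0.0169],"rotation":[-0.077,0.252,0.007]},
{"hand":0,"travel":[-0.0036,-0.0162,-0.0181],"rotation":[-0.077,0.251,0.007]},
{"hand":0,"travel":[-0.0011,-0.0154,-0.0192],"rotation":[-0.077,0.251,0.008]}
[ 0.50772449 -0.08027225  0.08772986] [ 0.50243533 -0.07915765  0.17041339]
```

Call:
arm_command([
  {"hand":0,"travel":[-0.016,-0.02,0],"rotation":[0,0,0]},
  {"hand":0,"travel":[-0.012,-0.035,0],"rotation":[0,0,0]},
  {"hand":0,"travel":[0.01,-0.05,0],"rotation":[0,0,0.005]},
  {"hand":0,"travel":[0.018,-0.065,0],"rotation":[0,0,0.005]},
  {"hand":0,"travel":[0.018,-0.065,0],"rotation":[0,0,0.005]},
  {"hand":0,"travel":[0.016,-0.05,0],"rotation":[0,0,0]},
  {"hand":0,"travel":[0.01,-0.03,0],"rotation":[0,0,0]},
  {"hand":0,"travel":[0,0,0],"rotation":[0,0,0]},
])

```text
time: 26.85
eef_pos: [0.5006, -0.0782, 0.1674]
tcp_rot: [0.706, 0.041, 0.187, -0.682]
contact_force: [0.1, -0.2, -0.4]
opening: 0.19
```

```bash
python3 look.py k23;python3 - <<'E'
from h import *
c=([.455,-.085,.205],rot(-75,16));plan(*c,0,n=8)
E
```

```text
t 26.85 pos [ 0.5006 -0.0782  0.1674] open 0.190 F [ 0.1 -0.2 -0.4] q [-0.38 -0.15  2.23  0.08  0.74 -1.79] x [ 0.927 -0.196  0.32 ] y [ 0.313 -0.066 -0.948]
nose bin [ 88.4 -11.6 133.7] pitch 18.6 yaw -0.1
8 rows
{"hand":0,"travel":[-0.0116,-0.021,-0.0067],"rotation":[-0.078,0.251,0.009]},
{"hand":0,"travel":[-0.0107,-0.0207,-0.0091],"rotation":[-0.078,0.251,0.009]},
{"hand":0,"travel":[-0.0095,-0.0202,-0.0113],"rotation":[-0.078,0.251,0.01]},
{"hand":0,"travel":[-0.008,-0.0197,-0.0131],"rotation":[-0.078,0.25,0.009]},
{"hand":0,"travel":[-0.0061,-0.019,-0.0149],"rotation":[-0.078,0.251,0.009]},
{"hand":0,"travel":[-0.0043,-0.0184,-0.0164],"rotation":[-0.078,0.251,0.009]},
{"hand":0,"travel":[-0.0021,-0.0176,-0.0175],"rotation":[-0.078,0.251,0.009]},
{"hand":0,"travel":[0.0002,-0.017,-0.0184],"rotation":[-0.078,0.251,0.009]}
```

View pics/k23.png

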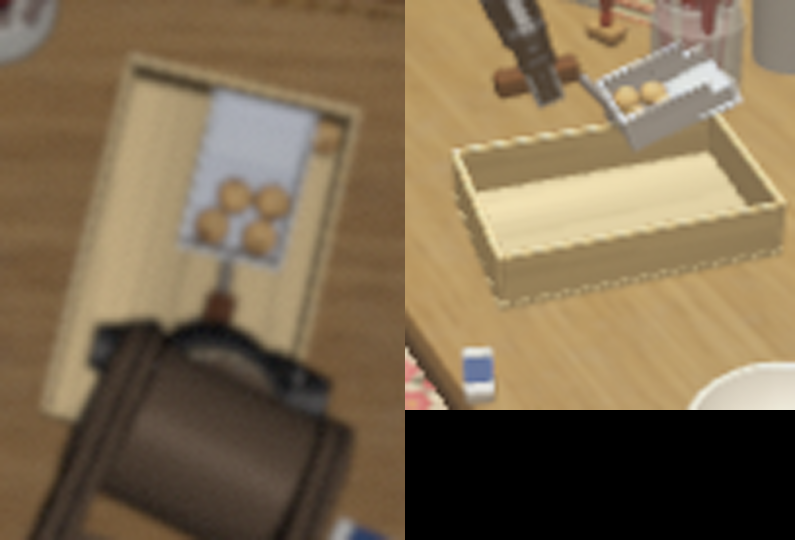

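Call:
arm_command([
  {"hand":0,"travel":[-0.006,-0.012,-0.004],"rotation":[-0.04,0.12,0.005]},
  {"hand":0,"travel":[-0.011,-0.018,-0.008],"rotation":[-0.075,0.24,0.009]},
  {"hand":0,"travel":[-0.01,-0.018,-0.01],"rotation":[-0.078,0.25,0.009]},
  {"hand":0,"travel":[-0.009,-0.018,-0.012],"rotation":[-0.078,0.25,0.009]},
  {"hand":0,"travel":[-0.007,-0.018,-0.014],"rotation":[-0.078,0.25,0.009]},
  {"hand":0,"travel":[-0.005,-0.018,-0.015],"rotation":[-0.078,0.25,0.009]},
  {"hand":0,"travel":[-0.003,-0.017,-0.017],"rotation":[-0.078,0.25,0.009]},
  {"hand":0,"travel":[-0.001,-0.017,-0.018],"rotation":[-0.078,0.25,0.009]},
  {"hand":0,"travel":[0,-0.01,-0.01],"rotation":[-0.04,0.12,0.005]},
])

```text
time: 28.08
eef_pos: [0.449, -0.0828, 0.1926]
tcp_rot: [0.614, -0.363, 0.503, -0.488]
contact_force: [0.4, 0.2, -2.1]
opening: 0.192
```

```bash
cat >> h.py <<'E'
DC=np.array([.523,-.3755])
def dp(yaw,sp,nz,back=.015):
    M=rot(yaw,sp-2);h=np.array([np.cos(np.radians(yaw)),np.sin(np.radians(yaw))])
    n=np.r_[DC-back*h,nz]; return n-M[:,0]*.135-M[:,1]*.0811,M
E
python3 - <<'E'
from h import *
st();nose2()
im,d,p,T=cam('scene');cv2.imwrite('pics/s24.png',cv2.resize(im[150:340,180:400],None,fx=3.5,fy=3.5,interpolation=cv2.INTER_CUBIC))
a=dp(-75,12,.10);plan(*a,0,vmax=25);print(a[0])
E
```

```text
t 28.07 pos [ 0.449  -0.0828  0.1926] open 0.192 F [ 0.4  0.2 -2.1] q [-0.29 -0.18  2.2  -0.28  1.02 -0.39] x [ 0.231 -0.937  0.263] y [ 0.045 -0.26  -0.965]
nose bin [ -50.6 -163.8  149.9] pitch 15.3 yaw -64.3
6 rows
{"hand":0,"travel":[0.0697,0.0399,0.0001],"rotation":[0.007,-0.007,0.029]},
{"hand":0,"travel":[0.0703,0.0389,-0.0003],"rotation":[0.008,-0.007,0.029]},
{"hand":0,"travel":[0.0708,0.0378,-0.0008],"rotation":[0.007,-0.007,0.03]},
{"hand":0,"travel":[0.0715,0.0366,-0.0011],"rotation":[0.008,-0.007,0.029]},
{"hand":0,"travel":[0.072,0.0356,-0.0016],"rotation":[0.007,-0.007,0.029]},
{"hand":0,"travel":[0.0725,0.0345,-0.0019],"rotation":[0.007,-0.007,0.029]}
[ 0.48106305 -0.21898919  0.1564254 ]
```

View pics/s24.png

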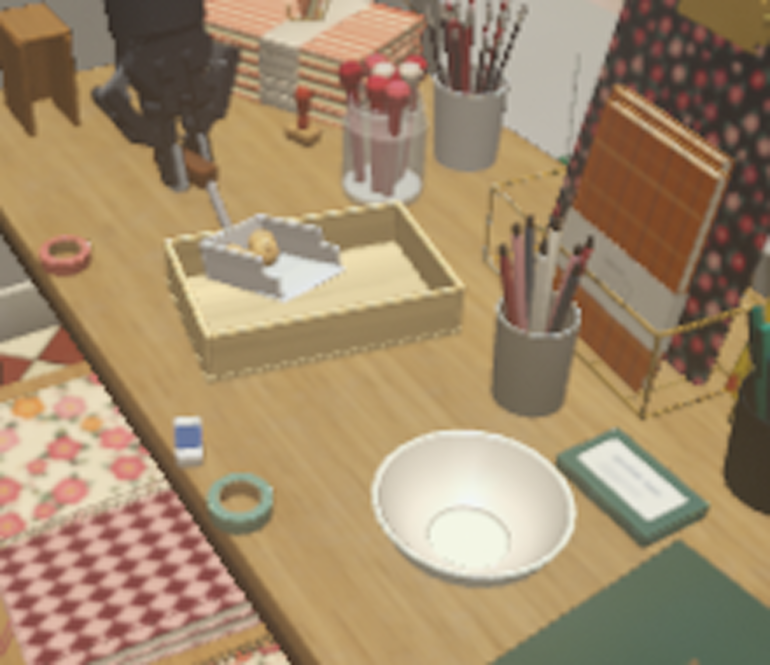

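The beads sit in the pan above the bin ((262,245)); moving to the dish.

Call:
arm_command([
  {"hand":0,"travel":[0.03,0.012,0],"rotation":[0.004,-0.004,0.01]},
  {"hand":0,"travel":[0.055,0.026,0],"rotation":[0.006,-0.006,0.02]},
  {"hand":0,"travel":[0.065,0.034,0],"rotation":[0.007,-0.007,0.025]},
  {"hand":0,"travel":[0.065,0.034,0],"rotation":[0.007,-0.007,0.025]},
  {"hand":0,"travel":[0.065,0.032,0],"rotation":[0.007,-0.007,0.025]},
  {"hand":0,"travel":[0.065,0.032,0],"rotation":[0.007,-0.007,0.025]},
  {"hand":0,"travel":[0.045,0.025,0],"rotation":[0.007,-0.007,0.02]},
  {"hand":0,"travel":[0.02,0.01,0],"rotation":[0,0,0.01]},
  {"hand":0,"travel":[0,0,0],"rotation":[0,0,0]},
])

```text
time: 29.25
eef_pos: [0.4813, -0.2197, 0.1533]
tcp_rot: [0.599, -0.378, 0.474, -0.523]
contact_force: [0.1, 0.2, -1.8]
opening: 0.191
```

Run:
```python
from h import *
st()
s=ctrl.get_state();M=R.from_quat(s['tcp_rot']).as_matrix();n=np.array(s['eef_pos'])+M[:,0]*.135+M[:,1]*.0811;print('nose',n.round(3),np.degrees(np.arcsin(M[2,0]))+2,'off',(n[:2]-DC).round(3))
im,d,p,T=cam('scene');cv2.imwrite('pics/s25.png',cv2.resize(im[190:340,200:400],None,fx=3.5,fy=3.5,interpolation=cv2.INTER_CUBIC))
im,d,p,T=cam('top');cv2.imwrite('pics/t25.png',cv2.resize(im[130:260,280:430],None,fx=4,fy=4,interpolation=cv2.INTER_CUBIC))
a=dp(-75,8,.075);plan(*a,0,n=3)
for sp in (0,-8,-16,-24,-32,-40):
    b=dp(-75,sp,max(.05,.075+.004*sp/4));plan(*b,0,n=1,start=a);a=b
```

```text
t 29.25 pos [ 0.4813 -0.2197  0.1533] open 0.191 F [ 0.1  0.2 -1.8] q [-0.57  0.03  2.08 -0.15  0.91 -0.76] x [ 0.265 -0.949  0.173] y [ 0.044 -0.167 -0.985]
nose [ 0.521 -0.361  0.097] 11.94476896458956 off [-0.002  0.014]
3 rows
{"hand":0,"travel":[0.0023,0.014,-0.0003],"rotation":[0.001,0.007,0.044]},
{"hand":0,"travel":[0.0026,0.0139,-0.0002],"rotation":[0,0.007,0.044]},
{"hand":0,"travel":[0.003,0.0139,-0.0003],"rotation":[0.001,0.007,0.044]}
1 rows
{"hand":0,"travel":[0.042,-0.06,0],"rotation":[0,0,0.267]}
1 rows
{"hand":0,"travel":[0.0429,-0.0333,0],"rotation":[0,0,0.267]}
1 rows
{"hand":0,"travel":[0.0466,-0.0337,0],"rotation":[0,0,0.267]}
1 rows
{"hand":0,"travel":[0.0502,-0.0346,0],"rotation":[0,0,0.267]}
1 rows
{"hand":0,"travel":[0.0435,-0.057,0],"rotation":[0,0,0.267]}
1 rows
{"hand":0,"travel":[0.042,-0.06,0],"rotation":[0,0,0.267]}
```

View pics/s25.png

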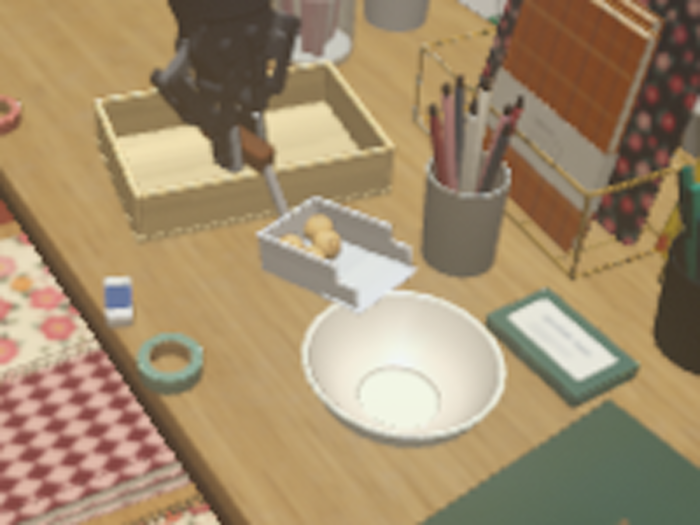

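View pics/t25.png

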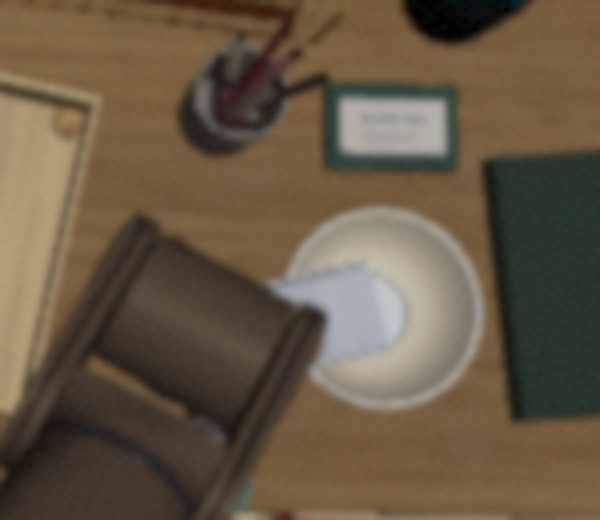

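Pan nose is over the dish centre with the four beads at its back. Lower and tip slowly.

Run:
```python
from h import *
a=dp(-75,6,.07);plan(*a,0,n=3)
for sp,nz,n in ((-9,.056,6),(-18,.045,3),(-33,.038,3)):
    b=dp(-75,sp,nz);plan(*b,0,n=n,start=a);a=b
```

```text
3 rows
{"hand":0,"travel":[0.0049,0.0145,-0.0003],"rotation":[0.001,0.007,0.066]},
{"hand":0,"travel":[0.0054,0.0143,-0.0003],"rotation":[0,0.007,0.066]},
{"hand":0,"travel":[0.006,0.0142,-0.0002],"rotation":[0.001,0.007,0.067]}
6 rows
{"hand":0,"travel":[0.0137,-0.0101,0],"rotation":[0,0,0.083]},
{"hand":0,"travel":[0.0132,-0.0107,0],"rotation":[0,0,0.084]},
{"hand":0,"travel":[0.0127,-0.0113,0],"rotation":[0,0,0.083]},
{"hand":0,"travel":[0.0123,-0.0118,0],"rotation":[0,0,0.083]},
{"hand":0,"travel":[0.0117,-0.0123,0],"rotation":[0,0,0.084]},
{"hand":0,"travel":[0.0111,-0.0129,0],"rotation":[0,0,0.083]}
3 rows
{"hand":0,"travel":[0.0183,-0.0104,0],"rotation":[0,0,0.1]},
{"hand":0,"travel":[0.0177,-0.0113,0],"rotation":[0,0,0.1]},
{"hand":0,"travel":[0.0171,-0.0122,0],"rotation":[0,0,0.1]}
3 rows
{"hand":0,"travel":[0.0311,-0.0284,0],"rotation":[0,0,0.167]},
{"hand":0,"travel":[0.0285,-0.0311,0],"rotation":[0,0,0.166]},
{"hand":0,"travel":[0.0257,-0.0334,0],"rotation":[0,0,0.167]}
```

Call:
arm_command([
  {"hand":0,"travel":[0.005,0.014,0],"rotation":[0,0.007,0.066]},
  {"hand":0,"travel":[0.005,0.014,0],"rotation":[0,0.007,0.066]},
  {"hand":0,"travel":[0.006,0.012,0],"rotation":[0,0.007,0.066]},
  {"hand":0,"travel":[0.013,-0.009,0],"rotation":[0,0,0.083]},
  {"hand":0,"travel":[0.013,-0.011,0],"rotation":[0,0,0.083]},
  {"hand":0,"travel":[0.013,-0.011,0],"rotation":[0,0,0.083]},
  {"hand":0,"travel":[0.012,-0.012,0],"rotation":[0,0,0.07]},
])

```text
time: 30.22
eef_pos: [0.4876, -0.2399, 0.1542]
tcp_rot: [-0.536, 0.461, -0.397, 0.585]
contact_force: [-0.5, -1.0, -1.0]
opening: 0.189
```

```bash
cat > lookd.py <<'E'
from h import *
st();k=sys.argv[1]
s=ctrl.get_state();M=R.from_quat(s['tcp_rot']).as_matrix();n=np.array(s['eef_pos'])+M[:,0]*.135+M[:,1]*.0811;print('nose',n.round(4),'sp %.1f'%(np.degrees(np.arcsin(M[2,0]))+2),'yaw %.1f'%np.degrees(np.arctan2(M[1,0],M[0,0])),'off',(n[:2]-DC).round(3))
b,_,_,_=cam('scene');a,_,_,_=cam('top')
A=cv2.resize(a[155:255,320:420],None,fx=4,fy=4,interpolation=cv2.INTER_CUBIC);B=cv2.resize(b[230:330,265:365],None,fx=4,fy=4,interpolation=cv2.INTER_CUBIC)
cv2.imwrite(f'pics/{k}.png',np.hstack([A,B]))
E
python3 lookd.py d1
python3 - <<'E'
from h import *
a=dp(-75,-9,.056);plan(*a,0,n=3)
E
```

```text
t 30.23 pos [ 0.4876 -0.2399  0.1542] open 0.189 F [-0.5 -1.  -1. ] q [-0.67  0.15  1.94  0.07  1.14 -0.97] x [ 0.259 -0.959 -0.113] y [-0.029  0.11  -0.994]
nose [ 0.5202 -0.3605  0.0583] sp -4.5 yaw -74.9 off [-0.003  0.015]
3 rows
{"hand":0,"travel":[0.0071,-0.0084,-0.0011],"rotation":[0,0.001,0.052]},
{"hand":0,"travel":[0.0068,-0.0086,-0.0011],"rotation":[-0.001,0.001,0.051]},
{"hand":0,"travel":[0.0066,-0.0088,-0.0011],"rotation":[0,0,0.052]}
```

View pics/d1.png

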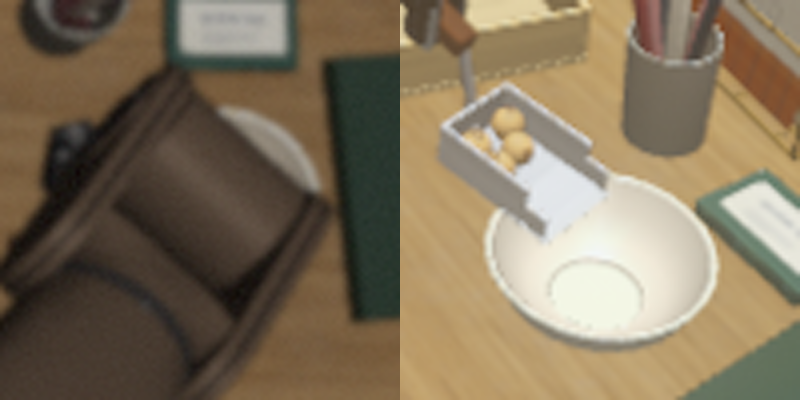

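Call:
arm_command([
  {"hand":0,"travel":[0.006,-0.007,0],"rotation":[0,0,0.045]},
  {"hand":0,"travel":[0.006,-0.007,0],"rotation":[0,0,0.045]},
  {"hand":0,"travel":[0,0,0],"rotation":[0,0,0]},
  {"hand":0,"travel":[0,0,0],"rotation":[0,0,0]},
  {"hand":0,"travel":[0,0,0],"rotation":[0,0,0]},
])

```text
time: 30.95
eef_pos: [0.4889, -0.2444, 0.1579]
tcp_rot: [-0.525, 0.474, -0.383, 0.594]
contact_force: [0.1, 0.0, -1.9]
opening: 0.19
```

```bash
python3 lookd.py d2
python3 - <<'E'
from h import *
a=dp(-75,-18,.045);plan(*a,0,n=3)
b=dp(-75,-33,.038);plan(*b,0,n=3,start=a)
E
```

```text
t 30.95 pos [ 0.4889 -0.2444  0.1579] open 0.190 F [ 0.1  0.  -1.9] q [-0.69  0.17  1.92  0.1   1.19 -1.  ] x [ 0.257 -0.953 -0.161] y [-0.042  0.156 -0.987]
nose [ 0.5202 -0.3604  0.0561] sp -7.3 yaw -74.9 off [-0.003  0.015]
3 rows
{"hand":0,"travel":[0.0217,-0.0142,-0.0011],"rotation":[0,0.001,0.119]},
{"hand":0,"travel":[0.0208,-0.0155,-0.0011],"rotation":[0,0.001,0.119]},
{"hand":0,"travel":[0.0198,-0.0168,-0.0011],"rotation":[0,0.002,0.12]}
3 rows
{"hand":0,"travel":[0.0311,-0.0284,0],"rotation":[0,0,0.167]},
{"hand":0,"travel":[0.0285,-0.0311,0],"rotation":[0,0,0.166]},
{"hand":0,"travel":[0.0257,-0.0334,0],"rotation":[0,0,0.167]}
```

View pics/d2.png

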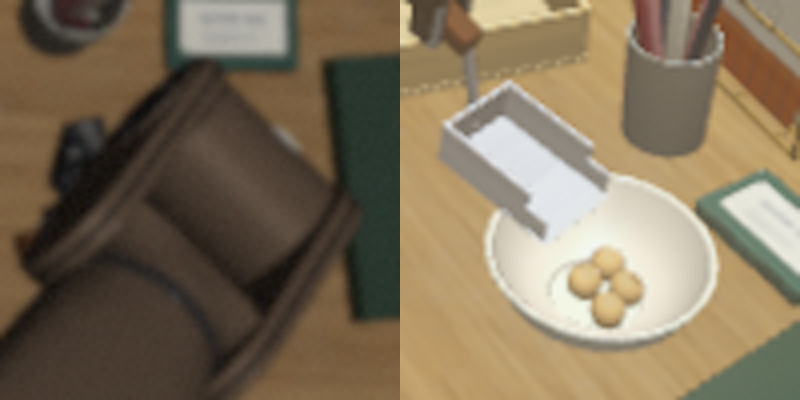

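All four beads rest in the middle of the dish ((585,280), (607,262), (627,287), (608,308)) and the pan is empty. Raise and carry the scoop back to the bare spot.

Run:
```python
from h import *
a=([.475,-.21,.22],rot(-80,0));plan(*a,0,vmax=30)
b=([.45,.02,.21],rot(-90,-1));plan(*b,0,vmax=50,start=a)
c=([.484,.245,.18],rot(-90,-2));plan(*c,0,vmax=50,start=b)
```

```text
3 rows
{"hand":0,"travel":[-0.0515,-0.0615,-0.0049],"rotation":[0.004,0.057,-0.103]},
{"hand":0,"travel":[-0.0479,-0.0641,-0.0062],"rotation":[0.005,0.056,-0.103]},
{"hand":0,"travel":[-0.0442,-0.0667,-0.0075],"rotation":[0.004,0.057,-0.103]}
5 rows
{"hand":0,"travel":[-0.1539,0.0067,0.0102],"rotation":[0.001,0.067,0.007]},
{"hand":0,"travel":[-0.1541,0.0072,0.0048],"rotation":[0,0.066,0.006]},
{"hand":0,"travel":[-0.1542,0.0077,-0.0005],"rotation":[0.001,0.067,0.007]},
{"hand":0,"travel":[-0.1541,0.0083,-0.0059],"rotation":[0,0.067,0.007]},
{"hand":0,"travel":[-0.1537,0.0089,-0.0114],"rotation":[0.001,0.066,0.006]}
5 rows
{"hand":0,"travel":[-0.1496,0.0226,0.0227],"rotation":[0,0,0.007]},
{"hand":0,"travel":[-0.1496,0.0232,0.0226],"rotation":[0,0,0.006]},
{"hand":0,"travel":[-0.1494,0.0236,0.0227],"rotation":[0,0,0.007]},
{"hand":0,"travel":[-0.1494,0.0242,0.0227],"rotation":[0,0,0.007]},
{"hand":0,"travel":[-0.1493,0.0247,0.0226],"rotation":[0,0,0.006]}
```

Call:
arm_command([
  {"hand":0,"travel":[-0.01,-0.07,-0.004],"rotation":[0.004,0.05,-0.05]},
  {"hand":0,"travel":[-0.04,-0.08,-0.006],"rotation":[0.004,0.057,-0.1]},
  {"hand":0,"travel":[-0.06,-0.06,-0.007],"rotation":[0.004,0.057,-0.1]},
  {"hand":0,"travel":[-0.11,0.003,0.008],"rotation":[0,0.06,0]},
  {"hand":0,"travel":[-0.15,0.007,0.006],"rotation":[0,0.067,0.006]},
  {"hand":0,"travel":[-0.15,0.007,0],"rotation":[0,0.067,0.006]},
  {"hand":0,"travel":[-0.15,0.007,-0.006],"rotation":[0,0.067,0.006]},
  {"hand":0,"travel":[-0.15,0.007,-0.01],"rotation":[0,0.067,0.006]},
])

```text
time: 32.05
eef_pos: [0.4561, -0.0043, 0.2247]
tcp_rot: [-0.489, 0.512, -0.492, 0.507]
contact_force: [0.6, 0.3, -1.3]
opening: 0.19
```

Run:
```python
from h import *
st()
c=([.484,.25,.16],rot(-90,-2));plan(*c,0,vmax=45)
im,d,p,T=cam('scene');cv2.imwrite('pics/s26.png',cv2.resize(im[120:340,130:400],None,fx=2.6,fy=2.6,interpolation=cv2.INTER_CUBIC))
```

```text
t 32.05 pos [ 0.4561 -0.0043  0.2247] open 0.190 F [ 0.6  0.3 -1.3] q [-0.25 -0.18  2.12  0.04  1.21 -0.26] x [-0.008 -0.999 -0.039] y [-0.003  0.039 -0.999]
6 rows
{"hand":0,"travel":[-0.1399,0.0414,0.0145],"rotation":[0.001,-0.003,-0.001]},
{"hand":0,"travel":[-0.1399,0.0412,0.0146],"rotation":[0.001,-0.002,-0.001]},
{"hand":0,"travel":[-0.1399,0.0413,0.0148],"rotation":[0.001,-0.003,-0.002]},
{"hand":0,"travel":[-0.14,0.0411,0.0149],"rotation":[0,-0.003,-0.001]},
{"hand":0,"travel":[-0.1399,0.041,0.0152],"rotation":[0.001,-0.002,-0.001]},
{"hand":0,"travel":[-0.1399,0.0409,0.0154],"rotation":[0.001,-0.003,-0.001]}
```

View pics/s26.png

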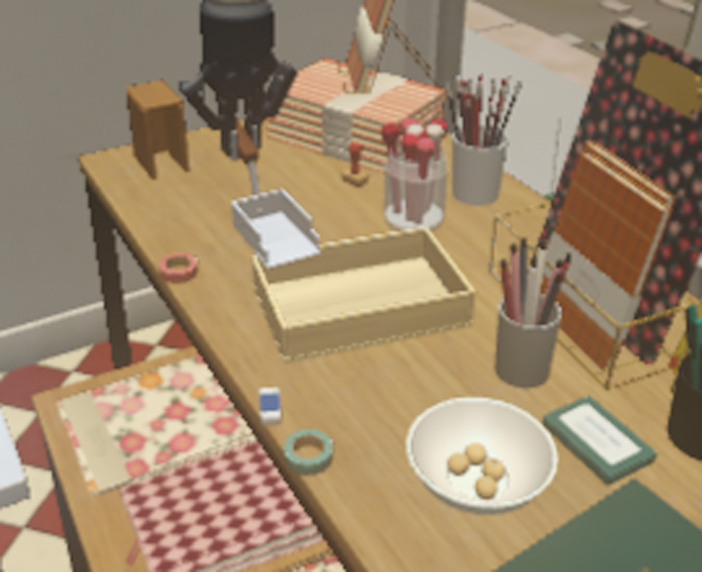

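The four beads stay in the dish ((475,453), (458,463), (493,468), (486,487)) and the empty scoop is in hand. Continuing to the parking spot.

Call:
arm_command([
  {"hand":0,"travel":[-0.12,0.03,0.014],"rotation":[0,-0.003,0]},
  {"hand":0,"travel":[-0.14,0.041,0.015],"rotation":[0,-0.003,0]},
  {"hand":0,"travel":[-0.14,0.041,0.015],"rotation":[0,-0.003,0]},
  {"hand":0,"travel":[-0.14,0.041,0.015],"rotation":[0,-0.003,0]},
  {"hand":0,"travel":[-0.14,0.041,0.015],"rotation":[0,-0.003,0]},
  {"hand":0,"travel":[-0.1,0.03,0.01],"rotation":[0,-0.003,0]},
  {"hand":0,"travel":[0,0,0],"rotation":[0,0,0]},
])

```text
time: 32.98
eef_pos: [0.4811, 0.2454, 0.1676]
tcp_rot: [-0.491, 0.508, -0.488, 0.513]
contact_force: [1.2, 0.3, -1.0]
opening: 0.19
```

Run:
```python
from h import *
st()
im,d,p,T=cam('top');P=pts(d,p,T);X,Y,Z=P[...,0],P[...,1],P[...,2]
s=ctrl.get_state();x0,y0,_=s['eef_pos']
m=(abs(X-x0)<.02)&(Y>y0-.125)&(Y<y0-.06)&(d>0)&(Z>.02)
A=np.c_[-Y[m],np.ones(m.sum())];k=np.linalg.lstsq(A,Z[m],rcond=None)[0];print('pan slope deg',m.sum(),np.degrees(k[0]),'z mid',k@[-(y0-.09),1])
c=([.485,.25,.088],rot(-90,-2));plan(*c,0,vmax=25)
```

```text
t 32.98 pos [0.4811 0.2454 0.1676] open 0.190 F [ 1.2  0.3 -1. ] q [0.27 0.07 1.99 0.05 1.06 0.24] x [ 0.008 -0.999 -0.043] y [ 0.002  0.043 -0.999]
pan slope deg 589 -306.86141670016383 z mid 0.17323902771544242
4 rows
{"hand":0,"travel":[-0.0016,0.0667,0.003],"rotation":[-0.001,0.003,-0.004]},
{"hand":0,"travel":[-0.0018,0.0667,0.003],"rotation":[-0.001,0.004,-0.003]},
{"hand":0,"travel":[-0.0019,0.0667,0.0031],"rotation":[-0.002,0.003,-0.004]},
{"hand":0,"travel":[-0.0021,0.0667,0.0031],"rotation":[-0.001,0.003,-0.004]}
```

Call:
arm_command([
  {"hand":0,"travel":[-0.002,0.065,0.003],"rotation":[0,0.003,-0.004]},
  {"hand":0,"travel":[-0.002,0.065,0.003],"rotation":[0,0.003,-0.004]},
  {"hand":0,"travel":[-0.002,0.065,0.003],"rotation":[0,0.003,-0.004]},
  {"hand":0,"travel":[-0.002,0.04,0.003],"rotation":[0,0.003,-0.004]},
  {"hand":0,"travel":[0,0,0],"rotation":[0,0,0]},
])

```text
time: 33.65
eef_pos: [0.4852, 0.2454, 0.0929]
tcp_rot: [-0.49, 0.509, -0.494, 0.507]
contact_force: [0.3, -0.3, -1.8]
opening: 0.191
```

Run:
```python
from h import *
st()
im,d,p,T=cam('scene');cv2.imwrite('pics/s27.png',cv2.resize(im[150:230,160:260],None,fx=6,fy=6,interpolation=cv2.INTER_CUBIC))
c=([.485,.25,.0855],rot(-90,-2));plan(*c,0,vmax=25)
```

```text
t 33.65 pos [0.4852 0.2454 0.0929] open 0.191 F [ 0.3 -0.3 -1.8] q [0.27 0.19 2.02 0.04 0.92 0.25] x [-0.005 -0.999 -0.033] y [ 0.002  0.033 -0.999]
1 rows
{"hand":0,"travel":[-0.014,0.0272,-0.002],"rotation":[-0.006,-0.01,0.004]}
```

View pics/s27.png

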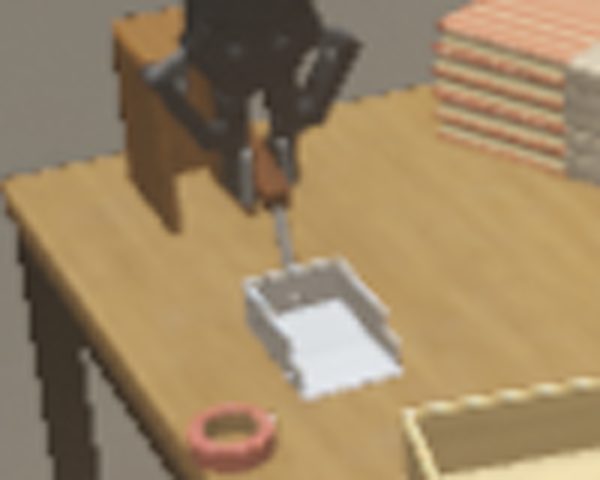

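Call:
arm_command([
  {"hand":0,"travel":[0,0.013,0],"rotation":[0,0,0]},
  {"hand":0,"travel":[0,0.007,0],"rotation":[0,0,0]},
  {"hand":0,"travel":[0,0.004,0],"rotation":[0,0,0]},
  {"hand":0,"travel":[0,0,0],"rotation":[0,0,0]},
])

```text
time: 34.2
eef_pos: [0.4871, 0.246, 0.0882]
tcp_rot: [-0.488, 0.508, -0.495, 0.509]
contact_force: [0.6, 0.6, -1.1]
opening: 0.193
```

Run:
```python
from h import *
st()
```

```text
t 34.20 pos [0.4871 0.246  0.0882] open 0.193 F [ 0.6  0.6 -1.1] q [0.27 0.2  2.02 0.04 0.91 0.25] x [-0.005 -0.999 -0.034] y [ 0.008  0.034 -0.999]
```

Call:
arm_command([
  {"hand":0,"travel":[0,0.008,0],"rotation":[0,0,0]},
  {"hand":0,"travel":[0,0.006,0],"rotation":[0,0,0]},
  {"hand":0,"travel":[0,0.003,0],"rotation":[0,0,0]},
])

```text
time: 34.58
eef_pos: [0.4882, 0.2471, 0.0855]
tcp_rot: [-0.488, 0.508, -0.495, 0.509]
contact_force: [-2.3, 0.5, 5.5]
opening: 0.191
```

Run:
```python
from h import *
st()
```

```text
t 34.58 pos [0.4882 0.2471 0.0855] open 0.191 F [-2.3  0.5  5.5] q [0.27 0.21 2.02 0.04 0.9  0.25] x [-0.006 -0.999 -0.035] y [ 0.009  0.035 -0.999]
```

In contact (5.5 N). Release and rise.

Call:
arm_command([
  {"hand":0.5,"travel":[0,0,0],"rotation":[0,0,0]},
  {"hand":0.6,"travel":[0,0,0],"rotation":[0,0,0]},
  {"hand":0.6,"travel":[0,0,0],"rotation":[0,0,0]},
  {"hand":0.6,"travel":[0,-0.06,0],"rotation":[0,0,0]},
  {"hand":0.6,"travel":[0,-0.14,0],"rotation":[0,0,0]},
  {"hand":0.6,"travel":[0,-0.18,0],"rotation":[0,0,0]},
  {"hand":0.6,"travel":[0,-0.15,0],"rotation":[0,0,0]},
  {"hand":0.6,"travel":[0,0,0],"rotation":[0,0,0]},
])

```text
time: 35.58
eef_pos: [0.487, 0.2409, 0.2531]
tcp_rot: [-0.486, 0.507, -0.496, 0.511]
contact_force: [0.4, -0.4, -0.4]
opening: 0.603
```

Run:
```python
from h import *
st()
a,d,p,T=cam('top');b,_,_,_=cam('scene');w,_,_,_=cam('wrist')
cv2.imwrite('pics/t30.png',cv2.resize(a[110:270,80:430],None,fx=2.2,fy=2.2,interpolation=cv2.INTER_CUBIC))
cv2.imwrite('pics/s30.png',cv2.resize(b[120:340,130:400],None,fx=2.6,fy=2.6,interpolation=cv2.INTER_CUBIC))
cv2.imwrite('pics/w30.png',w)
for n,im in (('wrist',w),):
    for k in ctrl.masks_of('wrist','scoop_pan')[:1]:
        pass
im,d,p,T=cam('wrist');P=pts(d,p,T);m=k['region']&(d>0)&(P[...,2]<.008);Q=P[m]
A=np.c_[Q[:,:2]-Q[:,:2].mean(0),np.ones(len(Q))];c=np.linalg.lstsq(A,Q[:,2],rcond=None)[0];print('floor slopes deg',np.degrees(c[:2]),c[2],Q.mean(0))
```

```text
t 35.58 pos [0.487  0.2409 0.2531] open 0.603 F [ 0.4 -0.4 -0.4] q [ 0.26 -0.02  1.92  0.03  1.22  0.25] x [-0.005 -0.999 -0.035] y [ 0.013  0.035 -0.999]
floor slopes deg [ 0.5728016  -0.79439037] 0.002168465786304056 [0.48521083 0.16222377 0.00216847]
```

View pics/s30.png

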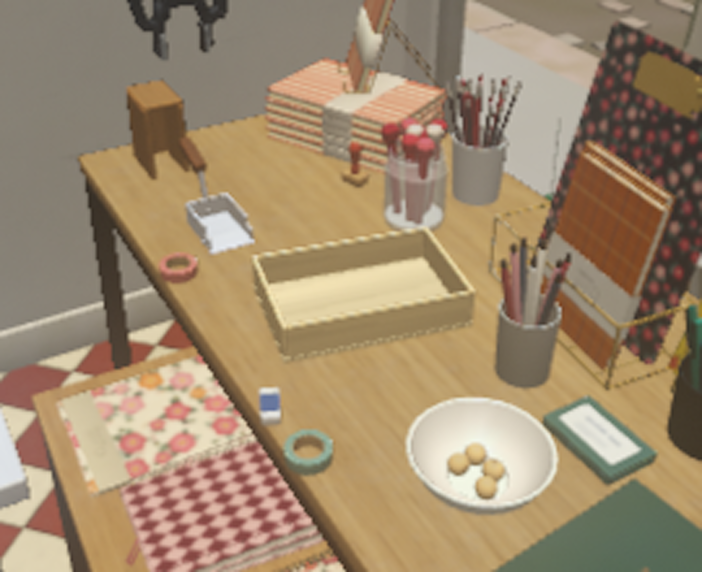

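View pics/t30.png

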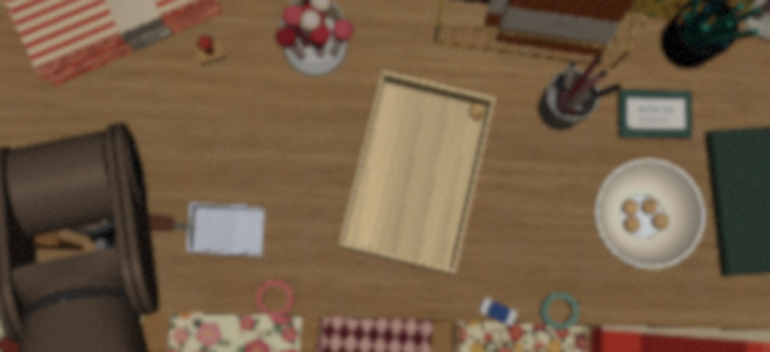

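View pics/w30.png

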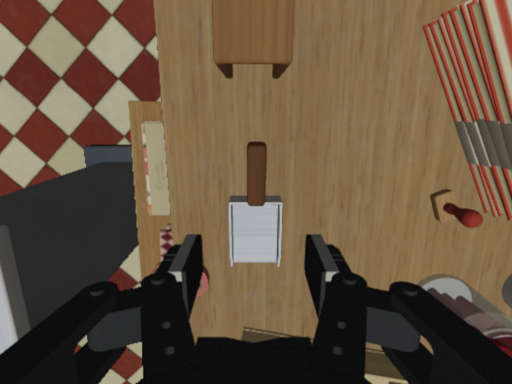

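The scene view shows four beads in the dish around (475,470). The top view shows the fifth bead in the bin corner at (478,110) and every bystander in place. The wrist view shows the empty scoop flat at (255,205), clear of the cubby and with nothing touching it. Handing in.

```bash
python3 -c "
from plant import ctrl
print(ctrl.sign_off())"
```

```text
the job is handed in; nothing more can be done
None
```

The dish now has four beads, carried over in one scoopful, and I handed the job in at about 35.7 s of the 72 s allowed.

- **Taking the scoop:** I drew it out of the cubby by its pan, stood it flat on bare table and let go. Then I took it by the handle.
- **Filling:** The first stroke, along the left side of the bin, took two beads. The right-side stroke jammed with three beads across the pan mouth, at about 24 N. I backed off, shifted 16 mm left and took two more at the end wall.
- **Pouring and parking:** I tipped the four beads into the dish and stood the empty scoop back on the table.

**Last checks:**
- The scene and top pictures show four beads at rest in the dish, the fifth still in the bin's corner, and none spilled.
- The bystanders look to be where they started; I compared pictures and did not re-measure them.
- The scoop stands clear of the cubby; its pan floor measured level to within about 1°, near the noise of the measurement.
- The highest force reading I saw was about 32 N in total; I read it only at the end of each move.

**Two things did not go as planned:**
- The wrist's last joint reached its −2.84 rad limit early on, so I turned the wrist the other way.
- The scoop slipped about 2° in the grip during the jam. I corrected for that in the later moves.

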